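# Crib up a drop-down service door with crosswise slats

### The arm

A 6-joint arm with a two-finger parallel gripper is mounted at the origin on a cart in front of the work surface, level with it; the furniture and walls round the work are solid. World frame = base frame: x ahead of the robot, y to its left, z up, the work surface at z = 0. Lengths are in mm, angles in rad, forces in N, time in s.
With the tool pointing down it reaches from about 300 to 775 mm from the base axis. Payload 14.6 kg.
Tool frame: the origin (TCP) lies at the centre of the arm's flange, where the gripper is bolted on; the fingertips stand 199 mm ahead of it and the grasp point (between the pads) lies 180 mm ahead of it; z points along the fingers, y is the line along which they close (so a half turn about z gives the same grasp; the last joint's range is limited). The gripper opens to 94 mm and grips with 3 to 60 N. Pads are 16 mm wide; open, the fingers measure 119 mm over their backs; the gripper's body (75 mm by 177 mm) begins 78 mm behind the grasp point.
Start: joints at [1.243, 0.3, 1.521, -0, 1.321, -0.067], TCP at [141.818, 531.393, 404.646] pointing down, gripper open.
Joint ranges: [-3.03, 3.03], [-0.79, 2.21], [0.23, 2.52], [-1.04, 4.18], [0, 3.07], [-2.55, 2.55]. Speed limits (rad/s): [2.22, 2.22, 2.57, 3.14, 3.14, 3.14].

### API

Orientations are given as [roll, pitch, yaw] about the fixed x, y, z axes, in that order (R = Rz(yaw) Ry(pitch) Rx(roll)).
In Python, from cell import manip, optics, workorder gives the robot as it stands.
- The arm moves only by the tool step_arm, never from a script. Its argument "increments" is a list that holds one entry, the list of rows, each a list of 7 numbers: the turn, a rotation vector about the tool's x, y, z as a fraction of full scale, then the shift along the tool's x, y, z as a fraction of full scale, then the closure, from -1 (fully open) to 1 (shut). In form: [[[wx, wy, wz, tx, ty, tz, fingers], ...]]. A call has 1 to 5 rows; each row shifts and turns the commanded pose from where the row before left it, along the tool's axes as they then stand; what a row does not reach is not made up. Full scale, the value 1, is 40 mm for a shift and 45 degrees for a turn. A row lasts 1/10 s, in which the tool goes at most 50 mm and 8.59 degrees, less where a joint would pass 70% of its speed; a pose out of reach is approached as far as the arm can. A call with a number of a shift or a turn outside -1 to 1 is refused whole. A call with a gripper value outside its range is refused whole. The fingers move at their own pace and stop on an object; "newtons" is the grip in N (left out, the last holds). Time passes only in rows, so rows that do not move let the fingers close. It gives the time, the measured TCP pose, the force, the opening and the grip force at its end, in the units of the state.
- manip.read_state(): the state, without advancing time (a new reading comes with each control period).
- optics.camera(name): name is "scene" or "top"; returns a dict with "frame" (384x512x3 uint8, red, green, blue), "range_z" (384x512 float32, mm along the optical axis (not along the pixel's ray), 0 where there is no reading), "mtx" (3x3 intrinsics, pixels), "cam_to_world" (4x4, takes a point from camera to world coordinates). Camera axes: x right, y down, z forward; pixel columns grow to the right and rows downward; lengths in mm; the calibration is good to about 2 mm. A picture is of the moment at which its call begins.
- workorder.sign_off(): hands the job in; it is judged then, once.
The state is a dict: "clock": time; "joints": joint angles; "qd": joint speeds; "effort": joint torques, N m; "eef_pos": TCP position; "eef_rot": TCP orientation; "wrist_force": force on the tool from outside, world axes, zero at the start; "moment": the same for the moment, N m; "finger_gap": finger opening in mm; "finger_force": force on a finger pad.
Only numpy, scipy, OpenCV 4.12 (cv2) and the standard library are available. Lean on these libraries where they do the work, as an engineer would, in place of code of your own. Each camera call takes 0.05 s, during which the arm holds its last target. There are 200 camera calls.

### The job

The grey cabinet's service door has to lie level, propped on a crib of wooden slats, so that the boards on its inside can be worked on; the first two slats of the crib already lie on the bench in front of it. Build the crib up crosswise with the four loose slats of the same size, first two across the pair that is there, near its ends, then two more on top of those, lying straight above the first pair, and then gently swing the door down so that it rests level on the crib. Do not shift the first pair, and leave everything else on the bench where it is, including the thin strip and the short block, which are the wrong size.

Things in the scene. Friction and masses are not known exactly. Their poses are not given: they have to be found in the camera images.
- cabinet: fixed grey cabinet with a sloped front, 210 mm wide, 195 mm deep, 233 mm high; place and yaw vary. Origin on the bench straight under the middle of the door's hinge line, which is 60 mm above the bench; x points into the cabinet, away from the crib, y along the hinge, z up. The low plinth under the hinge stands just behind x = 0
- door (a joint): angle of the aluminium door (200 mm wide, 220 mm hinge to free edge, 6 mm thick), rad: 0 = shut, leaning back 30 degrees past upright; grows as it swings out and down over the crib (cabinet -x); 2.094 = level, its flat outer face down, 60 mm above the bench. Stiff, damped hinge: near upright it stays where left, from about 30 degrees past upright it sinks by itself, at most 0.75 rad/s
- door_bar (a point): middle of the door's pull bar: straight, round, 10 mm thick, 100 mm long, parallel to the hinge, held 35 mm off the door's free edge by an arm at each end, in the plane of the door; 257 mm from the hinge line, 4 mm to the inner side of the outer face; turns with the door (z axis away from the hinge). Door shut: about 50 mm above the cabinet's top
- slat_e_centre (a point): first slat of the crib, already on the bench, 120 x 20 x 20 mm like the loose ones; its centre, x along its length (roughly the cabinet's x, square to the hinge), y roughly the cabinet's y; the other first slat lies about 80 mm away on its -y side; the middle of the crib is about 155 mm out from the hinge line
- slat_f_centre (a point): second slat of the first pair, alike and roughly parallel to the first, about 80 mm from it; this point is its centre, x along its length
- slat_a_centre (a point): one of four loose hardwood slats to be used, all alike and interchangeable, 120 x 20 x 20 mm, about 45 g; this point is its centre, x along its length
- slat_b_centre (a point): one of four loose hardwood slats to be used, all alike and interchangeable, 120 x 20 x 20 mm, about 45 g; this point is its centre, x along its length
- slat_c_centre (a point): one of four loose hardwood slats to be used, all alike and interchangeable, 120 x 20 x 20 mm, about 45 g; this point is its centre, x along its length
- slat_d_centre (a point): one of four loose hardwood slats to be used, all alike and interchangeable, 120 x 20 x 20 mm, about 45 g; this point is its centre, x along its length; it lies crosswise on top of slat_c, reaching over its neighbours, so it has to be taken first
- thin_strip_centre (a point): loose wooden strip of the wrong size, 120 x 30 x 10 mm; this point is its centre, x along its length; leave it
- short_block_centre (a point): loose wooden offcut of the wrong size, 60 x 20 x 20 mm; this point is its centre, x along its length; leave it
- tape_roll: roll of black tape lying flat in front of the crib, 73 mm across, 19 mm high; origin at the middle of its underside; leave it
- solder_spool: spool of solder standing on its flange behind the slats, 58 mm across, 46 mm high; origin at its underside, 8 mm off its middle; leave it
- toroid_choke: copper-wound ring choke lying behind the slats, 54 x 71 mm, 18 mm high; origin at its underside; leave it
- pliers_blue: blue-handled long-nose pliers lying at the front of the bench, 158 mm long, 49 mm wide, 12 mm high; origin at the middle of the underside, y along their length; leave them
- marker_pen: white marker pen lying at the front of the bench, 131 mm long, 15 mm thick; origin at the middle of its underside, y along its length; leave it
Things that resemble listed ones, but are neither listed nor needed, are in the scene too. What is shaped like the part that bears slat_e_centre but turquoise is not meant.

How it is judged:
By the outcome, as a careful person would: the job done as asked, in the order asked, and still so for the second after the job is handed in, with the robot touching nothing.
It also fails if it takes over 72 s, if anything falls off the work surface, if the arm or the gripper's body presses on something with over 40 N, if the wrist force passes 120 N, or if a joint passes its speed limit or range.

## Working session

There is one attempt and no reset: what is moved stays moved. The work goes in short steps, Python scripts to look and compute and a tool call to move; the robot and the scene stay as the last step left them, time stands still between calls to the robot, and variables do not carry over. Pictures are saved under pics/ and viewed, at most 10 in all, crops included, and the job is handed in when it is done.

Besides the shell and the picture viewer there is one more tool, called as name([rows], argument=value, ...), one row to a line, values as JSON. step_arm: Moves the arm, as the interface text tells. Its arguments: {"type":"object","properties":{"increments":{"type":"array","items":{"type":"array","items":{"type":"array","items":{"type":"number"}}}},"newtons":{"type":"number"}},"required":["increments"]}

```bash
mkdir -p pics; ls; cat > h.py <<'E'
import numpy as np,cv2
from cell import manip,optics,workorder
def grab(n,f=None):
    c=optics.camera(n)
    if f: cv2.imwrite('pics/'+f,cv2.cvtColor(c['frame'],cv2.COLOR_RGB2BGR))
    return c
def cloud(c):
    z=c['range_z'];v,u=np.mgrid[:384,:512];K=c['mtx']
    p=np.stack([(u-K[0,2])/K[0,0]*z,(v-K[1,2])/K[1,1]*z,z],-1)
    T=c['cam_to_world'];w=p@T[:3,:3].T+T[:3,3];w[z==0]=np.nan
    return w
E
python3 - <<'E'
from h import *
a=grab('top');b=grab('scene')
np.savez('v0.npz',t=cloud(a),s=cloud(b),tf=a['frame'],sf=b['frame'])
for n,c in(('top',a),('scene',b)):
    cv2.imwrite(f'pics/{n}0.png',cv2.resize(cv2.cvtColor(c['frame'],cv2.COLOR_RGB2BGR),(800,600)))
    print(n,c['mtx'],c['cam_to_world'].round(3))
print(manip.read_state())
E
```

```text
pics
top [[455.26701362   0.         259.54414891]
 [  0.         455.26701362 183.38185374]
 [  0.           0.           1.        ]] [[-2.300000e-02 -9.970000e-01  7.800000e-02  4.609150e+02]
 [-1.000000e+00  2.300000e-02  1.000000e-03  2.373300e+01]
 [-3.000000e-03 -7.800000e-02 -9.970000e-01  1.897617e+03]
 [ 0.000000e+00  0.000000e+00  0.000000e+00  1.000000e+00]]
scene [[393.64862294   0.         257.76155006]
 [  0.         393.64862294 190.59538887]
 [  0.           0.           1.        ]] [[ 4.660000e-01 -6.070000e-01  6.440000e-01 -2.233410e+02]
 [-8.850000e-01 -3.110000e-01  3.480000e-01 -4.251480e+02]
 [-1.100000e-02 -7.320000e-01 -6.820000e-01  1.052383e+03]
 [ 0.000000e+00  0.000000e+00  0.000000e+00  1.000000e+00]]
{'clock': 0.1, 'joints': array([ 1.24339831e+00,  3.00405455e-01,  1.52151697e+00, -2.77180224e-05,
        1.32066290e+00, -6.66139419e-02]), 'qd': array([-0.00091556,  0.00010449, -0.00103052,  0.00015061, -0.00142841,
        0.0003429 ]), 'effort': array([ 9.25100721e-04, -5.32650268e+01, -3.53284943e+01,  7.10027735e-02,
        2.35304347e-02, -8.11878454e-05]), 'eef_pos': array([141.81409971, 531.37370561, 404.14935078]), 'eef_rot': array([-3.14060040e+00, -3.92876383e-05,  2.88081543e+00]), 'wrist_force': array([-0.8791103 ,  0.00898275, -0.2234687 ]), 'moment': array([-0.01102172,  0.04917129, -0.04163922]), 'finger_force': 0.0, 'finger_gap': 94.00886902504577}
```

View pics/top0.png

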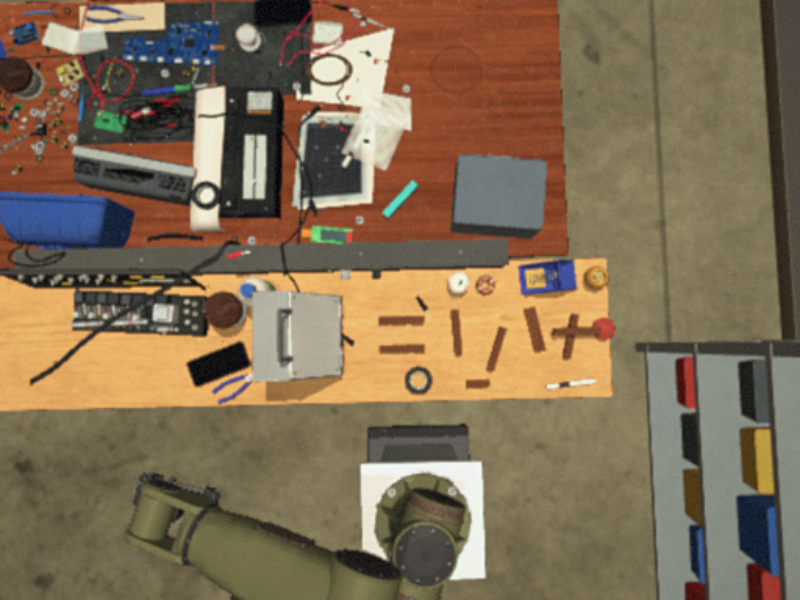

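View pics/scene0.png

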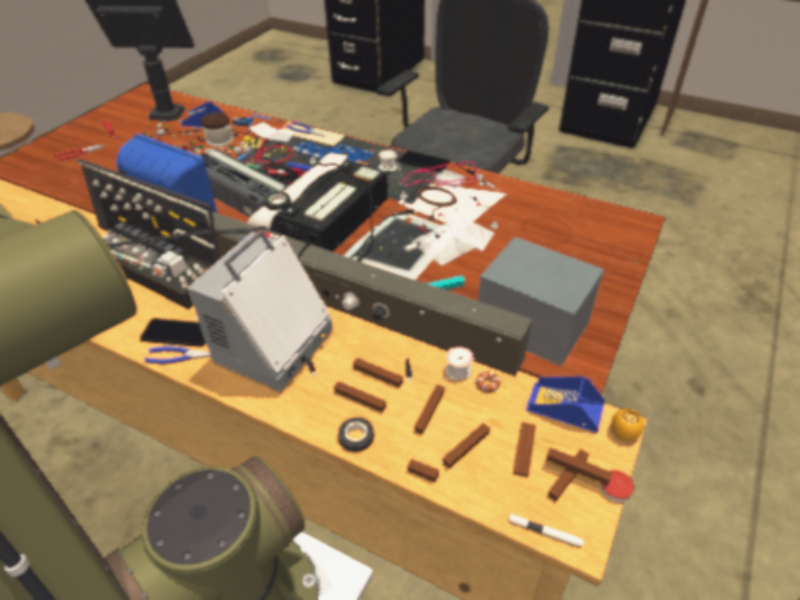

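The top view (800x600) shows the crib pair at (402,320) and (402,349). The candidates for loose slats:
- (456,332) and (497,349): slats.
- (571,336): slat_c.
- (583,330): slat_d, lying on slat_c, with a red-capped thing at (604,328).
- (534,330): wider, so the thin strip.
- (478,384): the short block.
- (400,198): the turquoise decoy on the desk.

The cabinet is at (298,337) with its hinge on the right.

```bash
cat >> h.py <<'E'
def ray(c,uv,z):
    K=c['mtx'];T=c['cam_to_world'];uv=np.atleast_2d(uv).astype(float)
    d=np.c_[(uv[:,0]-K[0,2])/K[0,0],(uv[:,1]-K[1,2])/K[1,1],np.ones(len(uv))]@T[:3,:3].T
    return (T[:3,3]+d*((z-T[2,3])/d[:,2])[:,None])[:,:2]
def blobs(c,w,f,zlo,zhi,roi,amin=40,zpl=None):
    # brown pixels inside roi(x0,x1,y0,y1) with height zlo..zhi -> list of (cx,cy,L,W,yawdeg,medz)
    hsv=cv2.cvtColor(f,cv2.COLOR_RGB2HSV)
    m=(hsv[...,2]<150)&(hsv[...,1]>60)&((hsv[...,0]<22)|(hsv[...,0]>172))
    m&=(w[...,0]>roi[0])&(w[...,0]<roi[1])&(w[...,1]>roi[2])&(w[...,1]<roi[3])&(w[...,2]>zlo)&(w[...,2]<zhi)
    n,l,st,ce=cv2.connectedComponentsWithStats(m.astype(np.uint8))
    out=[]
    for i in range(1,n):
        if st[i,4]<amin: continue
        vv,uu=np.nonzero(l==i);mz=np.nanmedian(w[l==i][:,2])
        p=ray(c,np.c_[uu,vv],mz if zpl is None else zpl)
        (cx,cy),(a,b),an=cv2.minAreaRect(p.astype(np.float32))
        q=p-p.mean(0);e=np.linalg.svd(q,full_matrices=False)[2][0]
        out.append((*p.mean(0).round(1),round(cx,1),round(cy,1),round(max(a,b),1),round(min(a,b),1),round(np.degrees(np.arctan2(e[1],e[0]))%180,1),round(float(mz),1),st[i,4],*ce[i].round(0)))
    return out
E
python3 - <<'E'
from h import *
for n in('top','scene'):
    c=grab(n);w=cloud(c)
    b=w[(w[...,0]>400)&(w[...,0]<640)&(w[...,1]<100)&(w[...,1]>-500)]
    print(n,'bench z',np.nanmedian(b[:,2]))
    for lo,hi in((-8,80),(6,30),(30,60)):
        print(lo,hi)
        for o in blobs(c,w,c['frame'],lo,hi,(330,720,-520,200)):print(*o)
    # door: top surfaces
    d=w[(w[...,2]>60)&(w[...,1]>100)&(w[...,1]<460)&(w[...,0]>350)&(w[...,0]<720)]
    print(len(d),np.nanmin(d,0),np.nanmax(d,0))
    cv2.imwrite(f'pics/{n}c.png',cv2.resize(cv2.cvtColor(c['frame'][(180 if n=='top' else 215):(260 if n=='top' else 345),(215 if n=='top' else 200):(400 if n=='top' else 420)],cv2.COLOR_RGB2BGR),None,fx=3.5,fy=3.5,interpolation=cv2.INTER_CUBIC))
E
```

```text
top bench z 2.0387139091131985
-8 80
702.5 -330.9 702.3 -330.2 160.7 34.1 89.2 0.4 290 344.0 159.0
652.5 -27.4 644.0 -29.8 392.9 26.3 90.7 44.4 155 272.0 172.0
606.1 -458.3 607.2 -458.2 54.8 28.3 40.4 32.1 44 378.0 181.0
488.7 -310.0 488.7 -309.9 113.8 27.2 11.6 10.9 184 342.0 211.0
484.6 -102.7 483.5 -102.3 116.2 18.5 3.5 19.1 123 292.0 213.0
473.8 -410.6 477.1 -411.8 120.2 89.2 115.6 27.4 285 367.0 214.0
519.9 41.9 519.5 41.0 111.4 16.5 89.1 19.0 134 256.0 205.0
439.1 -205.6 438.8 -205.5 119.5 18.4 161.1 20.2 128 317.0 223.0
445.3 40.3 445.6 42.7 111.0 16.4 90.0 18.9 128 257.0 223.0
350.2 -155.0 351.4 -153.8 57.3 16.3 89.2 19.6 60 305.0 245.0
6 30
487.4 -309.7 488.2 -309.8 112.8 27.2 11.7 12.2 156 342.0 211.0
487.2 -102.7 485.5 -102.7 112.2 17.5 3.6 19.4 115 292.0 212.0
507.9 -411.1 508.0 -410.9 35.8 20.1 164.0 19.6 43 366.0 205.0
520.9 41.0 519.5 41.0 111.3 16.5 89.0 19.8 117 256.0 205.0
439.0 -205.8 440.0 -206.0 117.0 18.4 161.0 20.0 120 317.0 223.0
441.6 -396.1 441.0 -395.7 60.7 20.0 164.8 20.1 71 363.0 222.0
445.6 41.6 445.6 42.7 111.0 16.4 90.7 19.0 121 257.0 223.0
350.1 -155.
[... 938 characters left out ...]
.4 515.4 40.1 117.3 25.4 89.0 18.7 180 241.0 238.0
441.7 41.1 441.5 41.5 118.9 23.8 90.2 18.7 198 230.0 254.0
478.7 -104.1 480.6 -104.1 121.9 17.0 3.4 19.6 160 275.0 262.0
432.4 -205.5 434.2 -206.3 119.5 19.6 161.7 19.6 213 298.0 285.0
469.8 -313.0 485.2 -311.7 115.2 23.7 14.4 10.5 142 335.0 292.0
453.5 -407.8 457.5 -421.5 109.8 81.3 121.5 20.5 229 365.0 307.0
344.7 -154.9 344.5 -155.1 56.2 22.0 92.6 19.0 121 270.0 301.0
30 60
654.5 152.8 655.3 151.6 43.5 28.3 81.9 46.2 58 233.0 197.0
656.5 -72.8 656.7 -66.7 327.5 57.0 90.6 44.6 499 290.0 218.0
477.8 -413.2 479.2 -412.6 114.8 28.1 90.1 39.6 263 370.0 298.0
6765 [376.9821226  100.0004359   60.00382707] [718.72415652 457.21915764 298.10732671]
```

View pics/scenec.png

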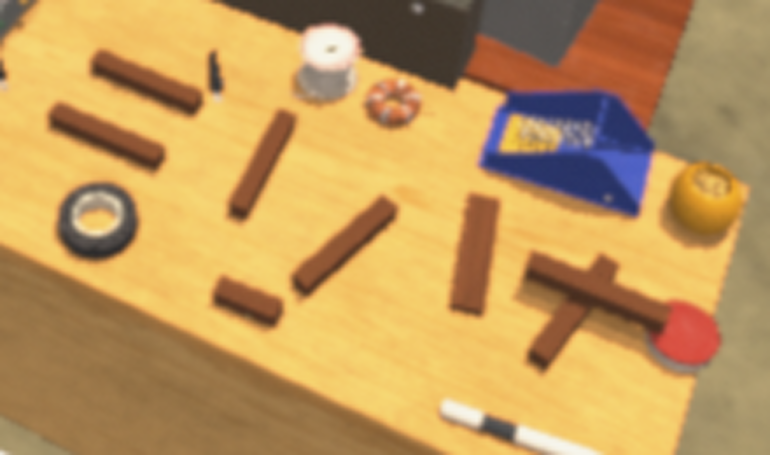

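The scene crop agrees with the top view: e at (105,135), f at (145,80), slats at (262,165) and (345,245), the strip at (475,253), slat_c at (575,310) under slat_d at (600,290), and the block at (248,300). Sizes and heights (19–20, 10 and 40 mm) also match. Next I fit the cabinet and plan the first reach, to slat_a.

```bash
cat >> h.py <<'E'
def plan(wps,speed=38,f=None,start=None):
    s=manip.read_state()
    p=np.array(s['eef_pos'],float);y=np.degrees(s['eef_rot'][2])%360
    if start is not None:p=np.array(start[:3],float);y=start[3]
    print('clk',s['clock'].__round__(2),'at',p.round(1),round(y,2),'F',s['wrist_force'].round(1),'gap',round(s['finger_gap'],1))
    for (X,Y,Z,W) in wps:
        d=(W-y+180)%360-180
        n=int(max(np.ceil(np.linalg.norm(np.array([X,Y,Z])-p)/speed),np.ceil(abs(d)/8.4),1));out=[]
        for i in range(n):
            k=n-i;d=(W-y+180)%360-180;q=(np.array([X,Y,Z])-p)/k;a=np.radians(y)
            t=[q[0]*np.cos(a)+q[1]*np.sin(a),q[0]*np.sin(a)-q[1]*np.cos(a),-q[2]]
            r=[round(-d/k/45,3)]+[round(v/40,2) for v in t]
            out.append('[0,0,%g,%g,%g,%g,%s]'%(*r,f))
            T=np.array(r[1:])*40
            p=p+[T[0]*np.cos(a)+T[1]*np.sin(a),T[0]*np.sin(a)-T[1]*np.cos(a),-T[2]];y-=r[0]*45
        print('\n'.join(out));print('--',(X,Y,Z,W))
E
python3 - <<'E'
from h import *
d=np.load('v0.npz')
for k in 'ts':
    w=d[k];m=(w[...,2]>90)&(w[...,2]<225)&(w[...,1]>190)&(w[...,1]<330)&(w[...,0]>400)&(w[...,0]<560)
    P=w[m];P=P[np.isfinite(P).all(1)]
    for _ in range(4):
        c=P.mean(0);n=np.linalg.svd(P-c,full_matrices=False)[2][2];P=P[abs((P-c)@n)<4]
    n*=np.sign(n[2]);print(k,len(P),'c',c.round(1),'n',n.round(3),'tilt',np.degrees(np.arcsin(n[2])).round(1),'yaw',np.degrees(np.arctan2(-n[1],-n[0])).round(1))
    # outer face at height 60
    t=(60-c[2]);h=n[:2]/np.hypot(*n[:2]);print('face@z60',(c[1]-n[2]*t/n[1]).round(1))
    q=w[(w[...,2]>255)&(w[...,1]>250)&(w[...,1]<380)&(w[...,0]>350)&(w[...,0]<650)]
    print('bar',len(q),np.median(q,0).round(1),np.percentile(q,[2,98],axis=0).round(1))
    q=w[m];print('door x range',np.percentile(w[(w[...,2]>90)&(w[...,2]<230)&(w[...,1]>190)&(w[...,1]<330)&(w[...,0]>350)&(w[...,0]<650)][:,0],[1,99]).round(1))
plan([(280,250,404,165),(400,0,380,174),(483,-103,260,183.5)],f=-1)
E
```

```text
t 807 c [479.7 246.5 160.6] n [-0.003 -0.892  0.452] tilt 26.9 yaw 89.8
face@z60 195.6
bar 181 [485.5 307.2 280.9] [[405.5 290.3 255.4]
 [571.9 319.2 298.8]]
door x range [382.  649.1]
s 1643 c [476.8 250.7 159.3] n [-0.001 -0.895  0.446] tilt 26.5 yaw 89.9
face@z60 201.2
bar 250 [477.1 310.3 277.4] [[400.7 295.7 255.1]
 [569.1 322.1 295.9]]
door x range [379.1 584. ]
clk 0.2 at [141.8 531.4 404.3] 165.06 F [-0.3 -0.4  0.1] gap 93.8
[0,0,0,-0.57,-0.66,0,-1]
[0,0,0,-0.57,-0.66,0,-1]
[0,0,0,-0.57,-0.66,0,-1]
[0,0,0,-0.57,-0.65,0,-1]
[0,0,0,-0.57,-0.66,0,-1]
[0,0,0,-0.58,-0.65,0,-1]
[0,0,0,-0.57,-0.66,0,-1]
[0,0,0.001,-0.58,-0.65,0,-1]
[0,0,0,-0.57,-0.66,0.01,-1]
-- (280, 250, 404, 165)
[0,0,-0.025,-0.56,-0.66,0.07,-1]
[0,0,-0.025,-0.55,-0.67,0.08,-1]
[0,0,-0.025,-0.54,-0.68,0.07,-1]
[0,0,-0.025,-0.53,-0.69,0.08,-1]
[0,0,-0.025,-0.51,-0.7,0.07,-1]
[0,0,-0.025,-0.5,-0.71,0.08,-1]
[0,0,-0.025,-0.48,-0.71,0.07,-1]
[0,0,-0.025,-0.47,-0.73,0.08,-1]
-- (400, 0, 380, 174)
[0,0,-0.042,-0.47,-0.47,0.6,-1]
[0,0,-0.042,-0.45,-0.48,0.6,-1]
[0,0,-0.042,-0.43,-0.5,0.6,-1]
[0,0,-0.042,-0.42,-0.51,0.6,-1]
[0,0,-0.043,-0.4,-0.53,0.6,-1]
-- (483, -103, 260, 183.5)
```

step_arm([
  [[0,0,0,-0.57,-0.66,0,-1],[0,0,0,-0.57,-0.66,0,-1],[0,0,0,-0.57,-0.66,0,-1],[0,0,0,-0.57,-0.65,0,-1],[0,0,0,-0.57,-0.66,0,-1]],
])

```text
clock: 0.7
eef_pos: [218.3, 373.5, 404.5]
eef_rot: [-3.141, 0.0, 2.881]
wrist_force: [-0.2, -0.3, 0.5]
finger_gap: 94.2
finger_force: 0.0
```

step_arm([
  [[0,0,0,-0.57,-0.66,0,-1],[0,0,0,-0.57,-0.66,0,-1],[0,0,0,-0.57,-0.65,0,-1],[0,0,0,-0.57,-0.66,0,-1],[0,0,-0.025,-0.56,-0.66,0.07,-1]],
])

```text
clock: 1.2
eef_pos: [294.1, 217.1, 402.1]
eef_rot: [3.141, 0.001, 2.901]
wrist_force: [-0.2, 1.0, 0.1]
finger_gap: 94.3
finger_force: 0.0
```

step_arm([
  [[0,0,-0.025,-0.55,-0.67,0.08,-1],[0,0,-0.025,-0.54,-0.68,0.08,-1],[0,0,-0.025,-0.53,-0.69,0.08,-1],[0,0,-0.025,-0.51,-0.7,0.08,-1],[0,0,-0.025,-0.5,-0.71,0.08,-1]],
])

```text
clock: 1.7
eef_pos: [369.6, 60.6, 385.8]
eef_rot: [3.141, 0.0, 2.999]
wrist_force: [0.6, 0.6, 0.2]
finger_gap: 94.1
finger_force: 0.0
```

step_arm([
  [[0,0,-0.025,-0.48,-0.71,0.07,-1],[0,0,-0.025,-0.47,-0.73,0.08,-1],[0,0,-0.042,-0.47,-0.47,0.6,-1],[0,0,-0.042,-0.45,-0.48,0.6,-1],[0,0,-0.042,-0.43,-0.5,0.6,-1]],
])

```text
clock: 2.2
eef_pos: [449.5, -62.8, 307.0]
eef_rot: [-3.142, 0.0, 3.138]
wrist_force: [0.8, 1.2, -0.1]
finger_gap: 93.8
finger_force: 0.0
```

step_arm([
  [[0,0,-0.042,-0.42,-0.51,0.6,0],[0,0,-0.042,-0.4,-0.53,0.6,0],[0,0,0,0,0,0,0]],
])

```text
clock: 2.5
eef_pos: [482.8, -104.6, 256.7]
eef_rot: [3.14, -0.004, -3.081]
wrist_force: [0.5, 0.2, -0.3]
finger_gap: 73.3
finger_force: 0.0
```

```bash
python3 - <<'E'
from h import *
plan([(483,-103.3,203,183.5)],f=0)
E
```

```text
clk 2.5 at [ 482.8 -104.6  256.7] 183.46 F [ 0.5  0.2 -0.3] gap 73.3
[0,0,-0,-0,0.02,0.67,0]
[0,0,-0.001,-0.01,0.01,0.67,0]
-- (483, -103.3, 203, 183.5)
```

step_arm([
  [[0,0,0,0,0.02,0.67,0],[0,0,0,0,0.01,0.67,0],[0,0,0,0,0,0,0.6],[0,0,0,0,0,0,1],[0,0,0,0,0,0,1]],
], newtons=25)

```text
clock: 3.0
eef_pos: [482.6, -101.7, 207.9]
eef_rot: [-3.141, 0.002, -3.08]
wrist_force: [0.1, 0.4, -0.5]
finger_gap: 33.4
finger_force: 0.0
```

step_arm([
  [[0,0,0,0,0,0,1],[0,0,0,0,0,0,1],[0,0,0,0,0,0,1]],
])

```text
clock: 3.3
eef_pos: [482.5, -101.8, 207.3]
eef_rot: [-3.141, 0.001, -3.08]
wrist_force: [-2.7, 1.5, 7.2]
finger_gap: 19.6
finger_force: 25.0
```

```bash
python3 - <<'E'
from h import *
plan([(482,-103,280,183),(481,-4,280,180),(481,-4,230,180)],f=1)
E
```

```text
clk 3.3 at [ 482.5 -101.8  207.3] 183.5 F [-2.7  1.5  7.2] gap 19.6
[0,0,0.006,0.01,-0.01,-0.91,1]
[0,0,0.005,0.01,-0.02,-0.91,1]
-- (482, -103, 280, 183)
[0,0,0.022,-0.04,0.82,0,1]
[0,0,0.022,-0.02,0.83,0,1]
[0,0,0.023,-0.01,0.83,0,1]
-- (481, -4, 280, 180)
[0,0,-0,0,-0,0.63,1]
[0,0,-0,0,-0,0.62,1]
-- (481, -4, 230, 180)
```

step_arm([
  [[0,0,0.006,0,0,-0.91,1],[0,0,0.005,0,0,-0.91,1],[0,0,0.022,-0.03,0.83,0,1],[0,0,0.022,-0.02,0.84,0,1],[0,0,0.023,-0.01,0.83,0,1]],
])

```text
clock: 3.8
eef_pos: [480.9, -0.7, 279.8]
eef_rot: [-3.142, 0.001, 3.14]
wrist_force: [0.3, -0.4, -0.4]
finger_gap: 19.6
finger_force: 25.0
```

step_arm([
  [[0,0,0,0,0,0.5,1],[0,0,0,0,0,0.4,1],[0,0,0,0,0,0,1],[0,0,0,0,0,0,1]],
])

```text
clock: 4.2
eef_pos: [481.3, -1.9, 243.6]
eef_rot: [-3.142, 0.0, 3.141]
wrist_force: [0.2, 0.3, 1.0]
finger_gap: 19.7
finger_force: 25.0
```

```bash
python3 - <<'E'
from h import *
plan([(481,-2.5,228,180)],f=1,speed=10)
for n in('top','scene'):
    c=grab(n);w=cloud(c)
    for o in blobs(c,w,c['frame'],6,80,(400,560,-60,130)):print(n,*o)
E
```

```text
clk 4.2 at [481.3  -1.9 243.6] 179.99 F [0.2 0.3 1. ] gap 19.7
[0,0,-0,0,-0.01,0.2,1]
[0,0,-0,0.01,-0.01,0.19,1]
-- (481, -2.5, 228, 180)
scene 514.3 73.0 514.8 72.3 50.2 16.5 86.3 16.7 51 233.0 236.0
scene 455.4 29.8 477.0 39.4 117.8 99.7 115.2 22.6 331 235.0 251.0
```

step_arm([
  [[0,0,0,0,-0.01,0.2,1],[0,0,0,0,0,0.15,1],[0,0,0,0,0,0.05,1],[0,0,0,0,0,0,1]],
])

```text
clock: 4.7
eef_pos: [481.2, -2.3, 227.2]
eef_rot: [-3.141, -0.0, 3.141]
wrist_force: [-4.5, -0.8, 9.1]
finger_gap: 19.8
finger_force: 25.0
```

step_arm([
  [[0,0,0,0,0,0,0.2],[0,0,0,0,0,0,0.2],[0,0,0,0,0,0,0.2],[0,0,0,0,0,-0.6,0.2],[0,0,0,0,0,-0.9,0.1]],
])

```text
clock: 5.2
eef_pos: [480.8, -2.2, 286.2]
eef_rot: [3.141, -0.004, 3.141]
wrist_force: [-0.6, 0.2, 0.8]
finger_gap: 41.2
finger_force: 0.0
```

```bash
python3 - <<'E'
from h import *
plan([(437,-204.5,285,161.3),(437,-204.5,205,161.3)],f=0)
E
```

```text
clk 5.2 at [480.8  -2.2 286.2] 179.99 F [-0.6  0.2  0.8] gap 41.2
[0,0,0.069,0.18,-0.84,0.01,0]
[0,0,0.069,0.14,-0.85,0,0]
[0,0,0.069,0.09,-0.86,0.01,0]
[0,0,0.069,0.04,-0.86,0,0]
[0,0,0.07,-0,-0.86,0.01,0]
[0,0,0.069,-0.05,-0.87,0,0]
-- (437, -204.5, 285, 161.3)
[0,0,0,-0,0,0.67,0]
[0,0,0,-0,0,0.67,0]
[0,0,0,-0,0,0.66,0]
-- (437, -204.5, 205, 161.3)
```

step_arm([
  [[0,0,0.069,0.18,-0.84,0,0],[0,0,0.069,0.14,-0.85,0,0],[0,0,0.069,0.09,-0.86,0,0],[0,0,0.07,0.04,-0.86,0,0],[0,0,0.07,0,-0.86,0,0]],
])

```text
clock: 5.7
eef_pos: [444.2, -171.8, 287.0]
eef_rot: [3.142, 0.0, 2.867]
wrist_force: [0.5, 1.2, -0.3]
finger_gap: 47.3
finger_force: 0.0
```

step_arm([
  [[0,0,0.07,-0.05,-0.87,0,0],[0,0,0,0,0,0.6,0],[0,0,0,0,0,0.6,0],[0,0,0,0,0,0.3,0],[0,0,0,0,0,0.1,0]],
])

```text
clock: 6.2
eef_pos: [437.1, -204.4, 222.0]
eef_rot: [3.141, -0.002, 2.814]
wrist_force: [-0.1, 0.1, 0.4]
finger_gap: 47.3
finger_force: 0.0
```

```bash
python3 - <<'E'
from h import *
plan([(437,-204.5,205,161.3)],f=0)
c=grab('scene');w=cloud(c)
for o in blobs(c,w,c['frame'],6,80,(400,560,-60,130)):print(*o)
E
```

```text
clk 6.2 at [ 437.1 -204.4  222. ] 161.24 F [-0.1  0.1  0.4] gap 47.3
[0,0,-0.001,0,-0,0.43,0]
-- (437, -204.5, 205, 161.3)
515.5 61.3 519.3 57.2 81.7 29.1 85.1 18.5 89 236.0 236.0
461.2 17.7 462.7 15.0 149.3 89.6 139.4 22.3 201 239.0 252.0
```

step_arm([
  [[0,0,0,0,0,0.35,0],[0,0,0,0,0,0.1,0.6],[0,0,0,0,0,0,1],[0,0,0,0,0,0,1],[0,0,0,0,0,0,1]],
])

```text
clock: 6.75
eef_pos: [437.4, -204.6, 205.8]
eef_rot: [-3.141, 0.001, 2.814]
wrist_force: [-0.3, 0.9, 2.7]
finger_gap: 19.6
finger_force: 25.0
```

step_arm([
  [[0,0,0,0,0,0,1],[0,0,0,0,0,0,1]],
])

```text
clock: 6.95
eef_pos: [437.4, -204.6, 205.7]
eef_rot: [-3.141, 0.001, 2.814]
wrist_force: [-0.8, 1.5, 7.2]
finger_gap: 20.0
finger_force: 25.0
```

```bash
python3 - <<'E'
from h import *
plan([(437,-204.5,300,161.3),(481,87.5,300,180),(481,87.5,242,180)],f=1)
E
```

```text
clk 6.95 at [ 437.4 -204.6  205.7] 161.23 F [-0.8  1.5  7.2] gap 20.0
[0,0,-0,0,-0,-0.79,1]
[0,0,-0.001,0.01,-0,-0.78,1]
[0,0,-0,0,-0,-0.79,1]
-- (437, -204.5, 300, 161.3)
[0,0,-0.052,0.16,0.91,0,1]
[0,0,-0.052,0.13,0.91,0,1]
[0,0,-0.052,0.09,0.92,0,1]
[0,0,-0.052,0.05,0.92,0,1]
[0,0,-0.052,0.01,0.92,0,1]
[0,0,-0.052,-0.03,0.92,0,1]
[0,0,-0.052,-0.06,0.92,0,1]
[0,0,-0.052,-0.1,0.93,0,1]
-- (481, 87.5, 300, 180)
[0,0,-0,0,-0,0.73,1]
[0,0,-0,0,-0,0.72,1]
-- (481, 87.5, 242, 180)
```

step_arm([
  [[0,0,0,0,0,-0.79,1],[0,0,0,0,0,-0.78,1],[0,0,0,0,0,-0.79,1],[0,0,-0.052,0.16,0.91,0,1],[0,0,-0.052,0.13,0.91,0,1]],
])

```text
clock: 7.45
eef_pos: [448.1, -131.2, 300.5]
eef_rot: [-3.141, 0.002, 2.895]
wrist_force: [-0.2, -0.3, -1.6]
finger_gap: 19.7
finger_force: 25.0
```

step_arm([
  [[0,0,-0.052,0.09,0.92,0,1],[0,0,-0.052,0.05,0.92,0,1],[0,0,-0.052,0.01,0.92,0,1],[0,0,-0.052,-0.03,0.92,0,1],[0,0,-0.052,-0.06,0.92,0,1]],
])

```text
clock: 7.95
eef_pos: [475.9, 52.1, 299.7]
eef_rot: [-3.142, 0.0, 3.102]
wrist_force: [0.0, 0.0, 0.1]
finger_gap: 19.8
finger_force: 25.0
```

step_arm([
  [[0,0,-0.052,-0.1,0.93,0,1],[0,0,0,0,0,0.7,1],[0,0,0,0,0,0.6,1],[0,0,0,0,0,0.1,1],[0,0,0,0,0,0,1]],
])

```text
clock: 8.45
eef_pos: [481.5, 87.5, 243.5]
eef_rot: [-3.141, -0.001, 3.141]
wrist_force: [0.1, -0.6, -0.2]
finger_gap: 19.7
finger_force: 25.0
```

```bash
python3 - <<'E'
from h import *
plan([(481,87.5,226,180)],f=1,speed=10)
E
```

```text
clk 8.45 at [481.5  87.5 243.5] 179.94 F [ 0.1 -0.6 -0.2] gap 19.7
[0,0,-0.001,0.01,0,0.22,1]
[0,0,-0,0,0,0.22,1]
-- (481, 87.5, 226, 180)
```

step_arm([
  [[0,0,0,0.01,0,0.22,1],[0,0,0,0,0,0.15,1],[0,0,0,0,0,0.06,1],[0,0,0,0,0,0,1],[0,0,0,0,0,0,0.2]],
])

```text
clock: 8.95
eef_pos: [481.2, 87.5, 226.5]
eef_rot: [3.142, 0.0, 3.141]
wrist_force: [0.8, -0.5, -0.4]
finger_gap: 24.6
finger_force: 0.0
```

step_arm([
  [[0,0,0,0,0,0,0.2],[0,0,0,0,0,0,0.2],[0,0,0,0,0,-0.8,0.2],[0,0,0,0,0,-1,0.2],[0,0,0,0,0,0,0]],
])

```text
clock: 9.45
eef_pos: [481.8, 87.7, 302.8]
eef_rot: [3.141, 0.007, 3.141]
wrist_force: [0.4, 0.5, -0.2]
finger_gap: 42.9
finger_force: 0.0
```

```bash
python3 - <<'E'
from h import *
plan([(480.5,-412,290,90.5),(480.5,-412,245,90.5)],f=0)
E
```

```text
clk 9.45 at [481.8  87.7 302.8] 179.95 F [ 0.4  0.5 -0.2] gap 42.9
[0,0,0.142,0,-0.89,0.02,0]
[0,0,0.142,-0.1,-0.89,0.02,0]
[0,0,0.142,-0.2,-0.87,0.02,0]
[0,0,0.142,-0.29,-0.84,0.02,0]
[0,0,0.142,-0.38,-0.81,0.02,0]
[0,0,0.142,-0.47,-0.76,0.02,0]
[0,0,0.142,-0.55,-0.7,0.02,0]
[0,0,0.142,-0.63,-0.64,0.03,0]
[0,0,0.142,-0.69,-0.56,0.02,0]
[0,0,0.142,-0.75,-0.48,0.03,0]
[0,0,0.142,-0.8,-0.39,0.02,0]
[0,0,0.142,-0.84,-0.3,0.03,0]
[0,0,0.142,-0.87,-0.21,0.02,0]
[0,0,0.142,-0.89,-0.11,0.03,0]
-- (480.5, -412, 290, 90.5)
[0,0,-0,0,-0,0.56,0]
[0,0,-0,0,-0,0.56,0]
-- (480.5, -412, 245, 90.5)
```

step_arm([
  [[0,0,0.142,0,-0.89,0.02,0],[0,0,0.142,-0.1,-0.89,0.02,0],[0,0,0.142,-0.2,-0.87,0.02,0],[0,0,0.142,-0.29,-0.84,0.02,0],[0,0,0.142,-0.38,-0.81,0.02,0]],
])

```text
clock: 9.95
eef_pos: [480.4, -92.3, 293.8]
eef_rot: [-3.142, -0.0, 2.579]
wrist_force: [-0.2, 0.7, 0.5]
finger_gap: 47.2
finger_force: 0.0
```

step_arm([
  [[0,0,0.142,-0.47,-0.76,0.02,0],[0,0,0.142,-0.55,-0.7,0.02,0],[0,0,0.142,-0.63,-0.64,0.02,0],[0,0,0.142,-0.69,-0.56,0.02,0],[0,0,0.142,-0.75,-0.48,0.02,0]],
])

```text
clock: 10.45
eef_pos: [479.7, -270.8, 289.7]
eef_rot: [-3.141, -0.0, 2.021]
wrist_force: [0.5, 0.1, 0.3]
finger_gap: 47.0
finger_force: 0.0
```

step_arm([
  [[0,0,0.142,-0.8,-0.39,0.02,0],[0,0,0.142,-0.84,-0.3,0.02,0],[0,0,0.142,-0.87,-0.21,0.02,0],[0,0,0.142,-0.89,-0.11,0.02,0],[0,0,0,0,0,0.5,0]],
])

```text
clock: 10.95
eef_pos: [479.2, -416.0, 268.1]
eef_rot: [3.139, 0.003, 1.572]
wrist_force: [-0.3, 0.2, -0.5]
finger_gap: 47.2
finger_force: 0.0
```

step_arm([
  [[0,0,0,0,0,0.5,0],[0,0,0,0,0,0.1,0],[0,0,0,0,0,0,0]],
])

```text
clock: 11.25
eef_pos: [479.7, -412.1, 242.4]
eef_rot: [-3.141, -0.001, 1.58]
wrist_force: [0.7, -0.1, -0.3]
finger_gap: 46.9
finger_force: 0.0
```

```bash
python3 - <<'E'
from h import *
plan([(480.5,-412,225,90.5)],f=0)
for n in ('top','scene'):
    c=grab(n,n+'1.png');w=cloud(c)
    for z in((6,30),(30,60)):
        for o in blobs(c,w,c['frame'],*z,(400,560,-60,130)):print(n,z,*o)
    im=c['frame'][190:240,235:300] if n=='top' else c['frame'][215:290,190:310]
    cv2.imwrite(f'pics/{n}1.png',cv2.resize(cv2.cvtColor(im,cv2.COLOR_RGB2BGR),None,fx=6,fy=6,interpolation=cv2.INTER_CUBIC))
E
```

```text
clk 11.25 at [ 479.7 -412.1  242.4] 90.5 F [ 0.7 -0.1 -0.3] gap 46.9
[0,0,0,0,0.02,0.43,0]
-- (480.5, -412, 225, 90.5)
top (6, 30) 521.6 39.4 521.6 41.0 70.1 20.6 88.1 20.2 70 257.0 204.0
top (6, 30) 445.6 41.3 445.6 40.6 65.8 16.4 92.4 20.0 74 257.0 223.0
top (30, 60) 485.1 84.7 483.4 84.4 113.8 16.3 179.1 39.9 128 246.0 214.0
top (30, 60) 484.4 -3.9 483.4 -5.0 110.2 20.0 179.4 39.3 116 268.0 213.0
scene (6, 30) 438.1 29.5 434.2 40.9 118.5 37.3 95.6 17.9 96 233.0 256.0
```

step_arm([
  [[0,0,0,0,0.02,0.3,0],[0,0,0,0,0,0.1,0.6],[0,0,0,0,0,0,1],[0,0,0,0,0,0,1],[0,0,0,0,0,0,1]],
])

```text
clock: 11.85
eef_pos: [480.6, -412.3, 227.4]
eef_rot: [3.141, 0.0, 1.579]
wrist_force: [-0.1, -0.6, -0.4]
finger_gap: 19.5
finger_force: 25.0
```

step_arm([
  [[0,0,0,0,0,0,1],[0,0,0,0,0,0,1]],
])

```text
clock: 12.05
eef_pos: [480.6, -412.3, 227.3]
eef_rot: [3.141, 0.0, 1.579]
wrist_force: [-0.6, -0.1, 0.6]
finger_gap: 19.7
finger_force: 25.0
```

View pics/scene1.png

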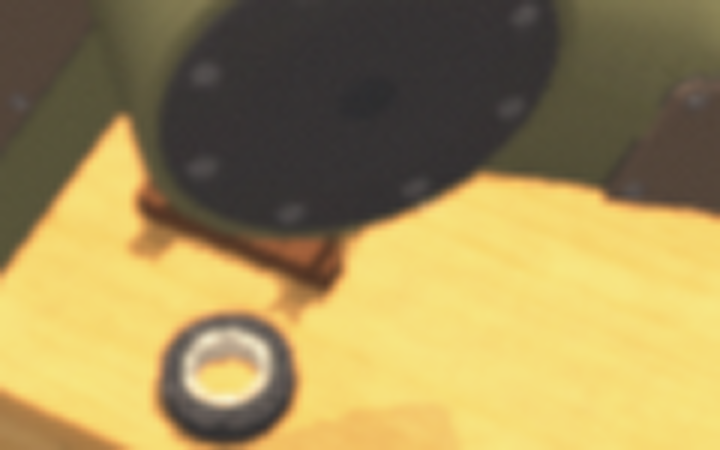

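```bash
python3 - <<'E'
from h import *
plan([(480.5,-412,325,90.5),(443,42,325,90),(443,42,262,90)],f=1)
E
```

```text
clk 12.05 at [ 480.6 -412.3  227.3] 90.49 F [-0.6 -0.1  0.6] gap 19.7
[0,0,-0,0,-0,-0.81,1]
[0,0,-0,0,-0,-0.82,1]
[0,0,-0,0.01,-0,-0.81,1]
-- (480.5, -412, 325, 90.5)
[0,0,0.001,0.95,-0.07,-0,1]
[0,0,0.001,0.95,-0.07,-0,1]
[0,0,0.001,0.95,-0.07,-0,1]
[0,0,0.001,0.94,-0.07,-0,1]
[0,0,0.001,0.95,-0.07,-0,1]
[0,0,0.001,0.94,-0.08,-0,1]
[0,0,0.001,0.95,-0.07,-0,1]
[0,0,0.001,0.94,-0.08,-0,1]
[0,0,0.001,0.95,-0.08,-0,1]
[0,0,0.001,0.94,-0.08,-0,1]
[0,0,0,0.95,-0.08,-0,1]
[0,0,0.001,0.94,-0.07,-0,1]
-- (443, 42, 325, 90)
[0,0,-0,0,-0,0.79,1]
[0,0,-0,0,-0,0.78,1]
-- (443, 42, 262, 90)
```

step_arm([
  [[0,0,0,0,0,-0.81,1],[0,0,0,0,0,-0.82,1],[0,0,0,0,0,-0.81,1],[0,0,0,0.95,-0.07,0,1],[0,0,0,0.95,-0.07,0,1]],
])

```text
clock: 12.55
eef_pos: [473.9, -335.7, 325.4]
eef_rot: [3.14, 0.001, 1.578]
wrist_force: [0.6, 1.1, -0.9]
finger_gap: 19.9
finger_force: 25.0
```

step_arm([
  [[0,0,0,0.95,-0.07,0,1],[0,0,0,0.95,-0.07,0,1],[0,0,0,0.95,-0.07,0,1],[0,0,0,0.95,-0.07,0,1],[0,0,0,0.95,-0.07,0,1]],
])

```text
clock: 13.05
eef_pos: [458.2, -145.0, 324.8]
eef_rot: [3.141, 0.0, 1.579]
wrist_force: [0.6, 0.3, 0.3]
finger_gap: 19.9
finger_force: 25.0
```

step_arm([
  [[0,0,0,0.95,-0.07,0,1],[0,0,0,0.95,-0.07,0,1],[0,0,0,0.95,-0.07,0,1],[0,0,0.005,0.95,-0.07,0,1],[0,0,0.005,0.94,-0.07,0,1]],
])

```text
clock: 13.55
eef_pos: [442.7, 44.5, 324.9]
eef_rot: [3.141, 0.0, 1.571]
wrist_force: [0.7, -0.2, -0.7]
finger_gap: 19.7
finger_force: 25.0
```

step_arm([
  [[0,0,0,0,0,0.7,1],[0,0,0,0,0,0.6,1],[0,0,0,0,0,0.1,1],[0,0,0,0,0,0,1]],
])

```text
clock: 13.95
eef_pos: [443.3, 42.9, 268.8]
eef_rot: [-3.141, 0.0, 1.571]
wrist_force: [0.2, 0.2, -0.5]
finger_gap: 19.7
finger_force: 25.0
```

```bash
python3 - <<'E'
from h import *
plan([(445,43,247,90)],f=1,speed=10)
E
```

```text
clk 13.95 at [443.3  42.9 268.8] 90.03 F [ 0.2  0.2 -0.5] gap 19.7
[0,0,0,0,0.01,0.18,1]
[0,0,0,0,0.02,0.18,1]
[0,0,0.001,0,0.01,0.18,1]
-- (445, 43, 247, 90)
```

step_arm([
  [[0,0,0,0,0.02,0.2,1],[0,0,0,0,0.02,0.2,1],[0,0,0,0,0,0.1,1],[0,0,0,0,0,0.03,1],[0,0,0,0,0,0,1]],
])

```text
clock: 14.45
eef_pos: [444.9, 43.0, 247.6]
eef_rot: [3.141, 0.0, 1.572]
wrist_force: [-1.0, -0.5, 2.4]
finger_gap: 19.4
finger_force: 25.0
```

step_arm([
  [[0,0,0,0,0,0,0.2],[0,0,0,0,0,0,0.2],[0,0,0,0,0,0,0.2],[0,0,0,0,0,-0.8,0.2],[0,0,0,0,0,-1,0.1]],
])

```text
clock: 14.95
eef_pos: [444.5, 43.0, 319.3]
eef_rot: [-3.138, 0.0, 1.571]
wrist_force: [1.0, -0.1, 0.8]
finger_gap: 41.2
finger_force: 0.0
```

```bash
python3 - <<'E'
from h import *
for n in ('top','scene'):
    c=grab(n);w=cloud(c)
    for o in blobs(c,w,c['frame'],6,80,(400,560,-470,-340)):print(n,*o)
    for o in blobs(c,w,c['frame'],45,70,(400,560,-60,130)):print(n,*o)
plan([(470,-400,300,164.5),(470,-400,225,164.5)],f=0)
E
```

```text
top 469.3 -402.7 468.5 -401.8 117.1 20.9 166.8 19.5 135 365.0 215.0
scene 438.3 -399.3 449.3 -402.8 92.0 17.4 162.6 17.2 55 360.0 311.0
scene 437.5 37.5 437.8 37.8 117.4 31.9 89.0 59.1 252 230.0 247.0
clk 15.05 at [445.4  43.1 323.7] 90.04 F [ 0.8  0.6 -0.5] gap 42.1
[0,0,-0.138,-0.92,0.05,0.05,0]
[0,0,-0.138,-0.92,-0.05,0.05,0]
[0,0,-0.138,-0.91,-0.15,0.05,0]
[0,0,-0.138,-0.89,-0.25,0.05,0]
[0,0,-0.138,-0.86,-0.34,0.05,0]
[0,0,-0.138,-0.82,-0.43,0.05,0]
[0,0,-0.138,-0.77,-0.52,0.05,0]
[0,0,-0.138,-0.7,-0.6,0.05,0]
[0,0,-0.138,-0.64,-0.67,0.05,0]
[0,0,-0.138,-0.56,-0.74,0.05,0]
[0,0,-0.137,-0.48,-0.79,0.05,0]
[0,0,-0.138,-0.38,-0.84,0.04,0]
-- (470, -400, 300, 164.5)
[0,0,0,-0,-0,0.94,0]
[0,0,0,-0,-0,0.94,0]
-- (470, -400, 225, 164.5)
```

step_arm([
  [[0,0,-0.138,-0.92,0.05,0.05,0],[0,0,-0.138,-0.92,-0.05,0.05,0],[0,0,-0.138,-0.91,-0.15,0.05,0],[0,0,-0.138,-0.89,-0.25,0.05,0],[0,0,-0.138,-0.86,-0.34,0.05,0]],
])

```text
clock: 15.55
eef_pos: [454.6, -142.8, 308.9]
eef_rot: [-3.141, -0.0, 2.118]
wrist_force: [0.9, 0.2, 0.5]
finger_gap: 47.2
finger_force: 0.0
```

step_arm([
  [[0,0,-0.138,-0.82,-0.43,0.05,0],[0,0,-0.138,-0.77,-0.52,0.05,0],[0,0,-0.138,-0.7,-0.6,0.05,0],[0,0,-0.138,-0.64,-0.67,0.05,0],[0,0,-0.14,-0.56,-0.74,0.05,0]],
])

```text
clock: 16.05
eef_pos: [465.0, -327.8, 298.6]
eef_rot: [3.141, -0.001, 2.661]
wrist_force: [-0.2, -0.2, -0.3]
finger_gap: 46.7
finger_force: 0.0
```

step_arm([
  [[0,0,-0.14,-0.48,-0.79,0.05,0],[0,0,-0.15,-0.38,-0.84,0.05,0],[0,0,0,0,0,0.9,0],[0,0,0,0,0,0.8,0],[0,0,0,0,0,0,0]],
])

```text
clock: 16.55
eef_pos: [468.4, -399.4, 222.5]
eef_rot: [3.138, -0.007, 2.884]
wrist_force: [-0.7, 0.3, 0.3]
finger_gap: 47.1
finger_force: 0.0
```

```bash
python3 - <<'E'
from h import *
plan([(469.3,-401,205,165.5)],f=0)
E
```

```text
clk 16.55 at [ 468.4 -399.4  222.5] 165.26 F [-0.7  0.3  0.3] gap 47.1
[0,0,-0.005,-0.03,-0.03,0.44,0]
-- (469.3, -401, 205, 165.5)
```

step_arm([
  [[0,0,-0.005,-0.03,-0.03,0.4,0],[0,0,0,0,0,0.08,0.6],[0,0,0,0,0,0,1],[0,0,0,0,0,0,1],[0,0,0,0,0,0,1]],
])

```text
clock: 17.05
eef_pos: [470.4, -401.5, 209.2]
eef_rot: [-3.141, 0.001, 2.889]
wrist_force: [0.2, 1.1, 2.6]
finger_gap: 19.5
finger_force: 25.0
```

step_arm([
  [[0,0,0,0,0,0,1],[0,0,0,0,0,0,1]],
])

```text
clock: 17.25
eef_pos: [470.4, -401.5, 209.2]
eef_rot: [-3.141, 0.001, 2.889]
wrist_force: [-1.4, 1.0, 6.8]
finger_gap: 19.5
finger_force: 25.0
```

```bash
python3 - <<'E'
from h import *
plan([(469,-401,325,165.5),(519,43,325,90),(519,43,270,90)],f=1)
E
```

```text
clk 17.25 at [ 470.4 -401.5  209.2] 165.51 F [-1.4  1.   6.8] gap 19.5
[0,0,0,0.01,0,-0.72,1]
[0,0,0,0.01,0,-0.72,1]
[0,0,0,0.01,0,-0.73,1]
[0,0,0,0.01,0,-0.72,1]
-- (469, -401, 325, 165.5)
[0,0,0.14,0.13,0.92,-0,1]
[0,0,0.14,0.23,0.9,-0,1]
[0,0,0.14,0.33,0.87,-0,1]
[0,0,0.14,0.42,0.83,-0,1]
[0,0,0.14,0.51,0.78,-0,1]
[0,0,0.14,0.59,0.72,-0,1]
[0,0,0.14,0.67,0.65,-0,1]
[0,0,0.14,0.74,0.57,-0,1]
[0,0,0.139,0.79,0.49,-0,1]
[0,0,0.14,0.84,0.4,-0,1]
[0,0,0.139,0.88,0.3,-0,1]
[0,0,0.14,0.91,0.2,-0,1]
-- (519, 43, 325, 90)
[0,0,-0,0,0,0.69,1]
[0,0,-0,0,0,0.68,1]
-- (519, 43, 270, 90)
```

step_arm([
  [[0,0,0,0,0,-0.72,1],[0,0,0,0,0,-0.72,1],[0,0,0,0,0,-0.73,1],[0,0,0,0,0,-0.72,1],[0,0,0.14,0.13,0.92,0,1]],
])

```text
clock: 17.75
eef_pos: [474.1, -366.7, 328.0]
eef_rot: [-3.139, 0.007, 2.776]
wrist_force: [2.2, 0.5, -1.4]
finger_gap: 19.8
finger_force: 24.9
```

step_arm([
  [[0,0,0.14,0.23,0.9,0,1],[0,0,0.14,0.33,0.87,0,1],[0,0,0.14,0.42,0.83,0,1],[0,0,0.14,0.51,0.78,0,1],[0,0,0.14,0.59,0.72,0,1]],
])

```text
clock: 18.25
eef_pos: [495.3, -178.1, 324.1]
eef_rot: [3.141, 0.0, 2.224]
wrist_force: [0.5, 0.2, 0.1]
finger_gap: 19.6
finger_force: 24.9
```

step_arm([
  [[0,0,0.14,0.67,0.65,0,1],[0,0,0.14,0.74,0.57,0,1],[0,0,0.14,0.79,0.49,0,1],[0,0,0.14,0.84,0.4,0,1],[0,0,0.14,0.88,0.3,0,1]],
])

```text
clock: 18.75
eef_pos: [516.3, 7.1, 324.1]
eef_rot: [3.141, 0.0, 1.675]
wrist_force: [-0.1, 0.2, -0.3]
finger_gap: 19.6
finger_force: 25.0
```

step_arm([
  [[0,0,0.14,0.91,0.2,0,1],[0,0,0,0,0,0.6,1],[0,0,0,0,0,0.5,1],[0,0,0,0,0,0,1],[0,0,0,0,0,0,1]],
])

```text
clock: 19.25
eef_pos: [520.6, 42.5, 280.4]
eef_rot: [-3.142, 0.0, 1.569]
wrist_force: [0.4, -0.8, 0.4]
finger_gap: 19.6
finger_force: 25.0
```

```bash
python3 - <<'E'
from h import *
plan([(519,43,249,90)],f=1,speed=10)
E
```

```text
clk 19.25 at [520.6  42.5 280.4] 89.9 F [ 0.4 -0.8  0.4] gap 19.6
[0,0,-0.001,0,-0.01,0.2,1]
[0,0,-0,0,-0.01,0.19,1]
[0,0,-0.001,0.01,-0.01,0.2,1]
[0,0,-0,0,-0.01,0.19,1]
-- (519, 43, 249, 90)
```

step_arm([
  [[0,0,0,0,-0.01,0.2,1],[0,0,0,0,-0.01,0.2,1],[0,0,0,0,-0.01,0.2,1],[0,0,0,0,-0.01,0.12,1],[0,0,0,0,0,0.06,1]],
])

```text
clock: 19.75
eef_pos: [518.9, 42.5, 249.1]
eef_rot: [-3.141, 0.0, 1.569]
wrist_force: [-11.4, -0.7, 30.0]
finger_gap: 19.5
finger_force: 25.0
```

step_arm([
  [[0,0,0,0,0,0.03,1],[0,0,0,0,0,0,1]],
])

```text
clock: 19.95
eef_pos: [519.0, 42.5, 249.1]
eef_rot: [3.141, 0.0, 1.569]
wrist_force: [-10.7, -1.2, 23.9]
finger_gap: 19.5
finger_force: 25.1
```

step_arm([
  [[0,0,0,0,0,-0.04,1],[0,0,0,0,0,-0.02,1]],
])

```text
clock: 20.15
eef_pos: [518.9, 42.6, 250.0]
eef_rot: [3.141, 0.0, 1.569]
wrist_force: [0.3, 0.5, -0.6]
finger_gap: 19.8
finger_force: 25.0
```

step_arm([
  [[0,0,0,0,0,0,0.3],[0,0,0,0,0,0,0.2],[0,0,0,0,0,0,0.2],[0,0,0,0,0,-0.8,0.2],[0,0,0,0,0,-1,0.2]],
])

```text
clock: 20.65
eef_pos: [518.6, 42.5, 321.3]
eef_rot: [-3.138, 0.0, 1.569]
wrist_force: [0.7, 0.0, 0.6]
finger_gap: 37.5
finger_force: 0.0
```

step_arm([
  [[0,0,0,0,-1,0,0.2],[0,0,0,-1,-1,0,0.2],[0,0,0,-1,-1,-0.3,0.2],[0,0,0,-1,-1,-0.5,0.2],[0,0,0,-1,0,-0.5,0.2]],
])

```text
clock: 21.15
eef_pos: [372.5, -100.8, 369.0]
eef_rot: [-3.14, -0.001, 1.57]
wrist_force: [1.9, -0.8, 0.6]
finger_gap: 37.8
finger_force: 0.0
```

```bash
python3 - <<'E'
from h import *
plan([])
for n in ('top','scene'):
    c=grab(n);w=cloud(c)
    for z in((6,30),(30,48),(48,75)):
        for o in blobs(c,w,c['frame'],*z,(400,570,-70,140),amin=15):print(n,z,*o)
    im=c['frame'][170:250,140:290] if n=='top' else c['frame'][130:290,100:320]
    cv2.imwrite(f'pics/{n}2.png',cv2.resize(cv2.cvtColor(im,cv2.COLOR_RGB2BGR),None,fx=3.6,fy=3.6,interpolation=cv2.INTER_CUBIC))
    np.savez(n+'2.npz',w=w,f=c['frame'],K=c['mtx'],T=c['cam_to_world'])
E
```

```text
clk 21.15 at [ 372.5 -100.8  369. ] 89.95 F [ 1.9 -0.8  0.6] gap 37.8
top (6, 30) 453.6 36.3 453.6 36.3 57.6 0.0 88.7 17.0 15 258.0 221.0
top (30, 48) 534.2 85.1 534.2 83.4 16.4 12.2 69.6 39.3 16 246.0 202.0
top (30, 48) 479.5 84.7 479.2 84.5 48.8 16.3 177.2 39.9 60 246.0 215.0
top (30, 48) 477.7 -3.4 477.0 -4.8 58.2 19.7 177.2 40.1 55 268.0 215.0
top (48, 75) 515.4 38.8 514.2 38.7 113.1 24.2 90.7 58.8 147 257.0 206.0
top (48, 75) 441.9 38.4 440.1 40.1 112.7 23.7 88.5 60.4 141 257.0 224.0
scene (6, 30) 505.7 79.2 500.4 80.0 38.5 14.0 169.7 23.2 23 230.0 236.0
scene (6, 30) 438.5 38.2 437.7 39.2 115.1 29.1 92.2 18.9 134 230.0 255.0
scene (30, 48) 496.6 82.3 496.0 74.5 49.3 36.5 7.1 40.7 46 227.0 234.0
scene (30, 48) 430.2 38.9 428.6 41.1 113.8 20.4 90.2 41.9 83 228.0 252.0
scene (48, 75) 506.8 67.6 505.9 68.8 54.5 16.5 93.5 57.5 48 232.0 230.0
scene (48, 75) 432.9 45.8 433.6 39.0 117.6 13.1 88.0 56.8 91 227.0 248.0
```

View pics/scene2.png

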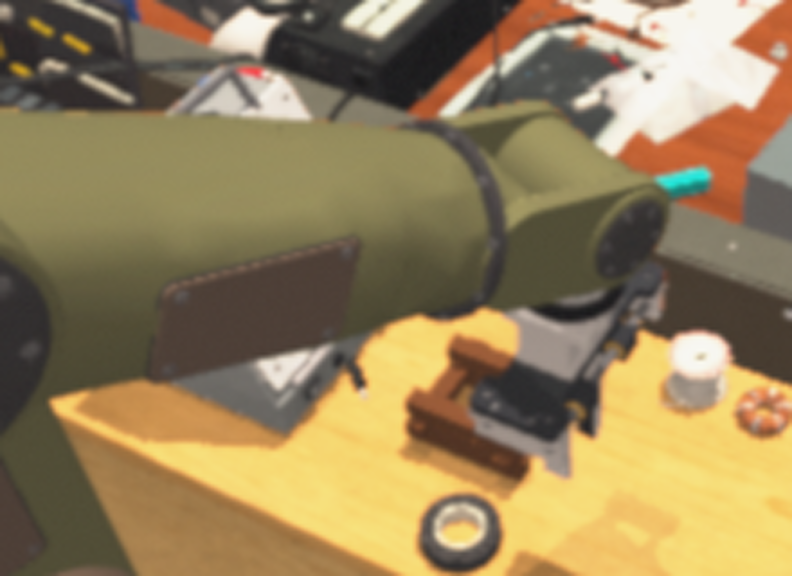

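View pics/top2.png

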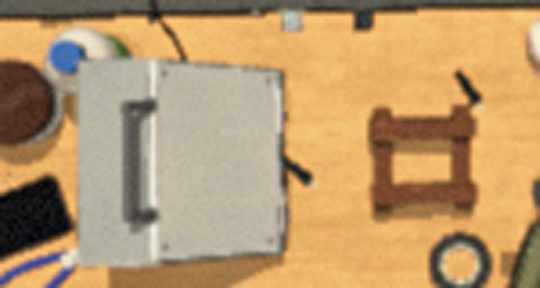

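The crib is standing: two layers on the first pair, seen in the top crop at (380–465,110–205). The door bar is in the same crop at about (133,160). Next I check the alignment and measure the bar by its range.

```bash
python3 - <<'E'
import numpy as np
t=np.load('top2.npz');w=t['w'];f=t['f']
for cols in (range(254,262),):
    for r in list(range(200,211))+list(range(218,229)):
        q=w[r,list(cols)];print(r,np.nanmedian(q,0).round(1)[[0,2]],f[r,256])
s0=np.load('v0.npz')
for k,w in(('top',t['w']),('scene0',s0['s']),('top0',s0['t'])):
    m=(w[...,2]>240)&(w[...,1]>270)&(w[...,1]<350)&(w[...,0]>430)&(w[...,0]<530)
    q=w[m];vv,uu=np.nonzero(m)
    print(k,len(q),np.percentile(q,[0,10,50,90,100],axis=0).round(0).tolist(),uu.min(),uu.max(),vv.min(),vv.max())
    # central profile
    mm=m&(w[...,0]>460)&(w[...,0]<500);q=w[mm];o=np.argsort(-q[:,2])[:25];print(q[o].mean(0).round(1),q[o[:3]].round(1).tolist())
E
```

```text
200 [540.8   1.4] [241 187 111]
201 [536.5   1.1] [237 180 104]
202 [531.7  16.7] [176 122  68]
203 [527.8  17. ] [118  72  46]
204 [522.  62.] [124  76  53]
205 [518.2  57.6] [128  79  52]
206 [514.1  60.1] [123  75  47]
207 [510.1  56.8] [120  72  40]
208 [506.1  59.7] [134  91  61]
209 [503.4   1.4] [151 112  64]
210 [499.3  -0.8] [161 116  69]
218 [466.    2.1] [241 189 111]
219 [4.619e+02 1.000e-01] [236 178 100]
220 [ 4.578e+02 -2.000e-01] [203 145  84]
221 [453.7  16.3] [143  94  52]
222 [449.9  62.4] [141  86  53]
223 [445.9  59.8] [132  82  54]
224 [441.9  63.4] [120  70  43]
225 [437.8  59.2] [125  77  50]
226 [433.8  62.3] [144  93  59]
227 [428.8  -0.9] [163 118  71]
228 [424.7   1.6] [161 121  69]
top 183 [[432.0, 295.0, 240.0], [437.0, 302.0, 243.0], [479.0, 318.0, 255.0], [521.0, 331.0, 287.0], [529.0, 347.0, 295.0]] 172 186 202 229
[477.4 327.3 286.7] [[468.4, 326.2, 292.6], [479.0, 329.8, 291.5], [475.4, 326.3, 291.4]]
scene0 269 [[430.0, 285.0, 240.0], [437.0, 292.0, 243.0], [476.0, 298.0, 255.0], [518.0, 318.0, 294.0], [530.0, 324.0, 297.0]] 144 173 149 182
[479.7 317.2 294.1] [[493.6, 315.3, 296.1], [465.1, 316.1, 296.0], [488.3, 315.1, 295.9]]
top0 198 [[431.0, 284.0, 240.0], [436.0, 288.0, 243.0], [479.0, 297.0, 257.0], [521.0, 316.0, 295.0], [530.0, 343.0, 300.0]] 173 189 202 229
[480.1 312.8 292. ] [[461.1, 311.1, 298.4], [485.5, 311.1, 297.1], [478.5, 311.2, 297.0]]
```

```bash
python3 - <<'E'
import numpy as np
t=np.load('top2.npz');s0=np.load('v0.npz')
for nm,w,f in(('orig',s0['t'],s0['tf']),('now',t['w'],t['f'])):
    g=f[:,252:262,1].astype(float).mean(1);z=np.nanmedian(w[:,252:262,2],1);x=np.nanmedian(w[:,252:262,0],1)
    print(nm);
    for r in list(range(201,211))+list(range(219,229)):print(r,g[r].round(0),z[r].round(0),x[r].round(1))
    m=(w[...,2]>90)&(w[...,2]<225)&(w[...,1]>190)&(w[...,1]<330)&(w[...,0]>400)&(w[...,0]<560)
    P=w[m];P=P[np.isfinite(P).all(1)]
    for _ in range(4):
        c=P.mean(0);n=np.linalg.svd(P-c,full_matrices=False)[2][2];P=P[abs((P-c)@n)<4]
    n*=np.sign(n[2]);print(len(P),c.round(1),n.round(3),np.degrees(np.arcsin(n[2])).round(1),'face y@60',(c[1]-n[2]*(60-c[2])/n[1]).round(1))
E
```

```text
orig
201 177.0 -1.0 536.9
202 121.0 18.0 531.9
203 76.0 18.0 528.0
204 72.0 22.0 523.4
205 72.0 20.0 519.4
206 75.0 19.0 515.4
207 99.0 3.0 511.8
208 142.0 1.0 507.6
209 175.0 -0.0 503.4
210 184.0 2.0 499.3
219 174.0 0.0 462.0
220 136.0 1.0 457.9
221 86.0 20.0 453.8
222 72.0 17.0 449.7
223 73.0 21.0 445.6
224 74.0 19.0 441.6
225 93.0 22.0 437.4
226 137.0 3.0 433.1
227 177.0 2.0 429.1
228 182.0 -1.0 424.7
807 [479.7 246.5 160.6] [-0.003 -0.892  0.452] 26.9 face y@60 195.6
now
201 179.0 0.0 536.7
202 121.0 16.0 531.9
203 71.0 19.0 527.9
204 69.0 62.0 522.2
205 76.0 58.0 518.3
206 75.0 60.0 514.3
207 73.0 59.0 510.2
208 87.0 60.0 506.2
209 111.0 1.0 503.5
210 118.0 0.0 499.3
219 178.0 1.0 462.0
220 137.0 -1.0 457.9
221 88.0 18.0 453.8
222 79.0 62.0 450.0
223 76.0 60.0 445.9
224 74.0 62.0 441.9
225 77.0 59.0 437.9
226 91.0 63.0 433.9
227 114.0 -0.0 429.0
228 118.0 2.0 424.8
922 [478.6 254.3 159.9] [ 0.    -0.865  0.502] 30.1 face y@60 196.3
```

The door is now fully shut at a 30.1° lean (26.9° before), and e and f have not moved. In the top view the upper slats sit about 4–5 mm towards -x of the first pair, so I will mend that before swinging the door.

```bash
python3 - <<'E'
from h import *
plan([(519,43,320,90),(519,43,262,90)],f=0.2)
E
```

```text
clk 21.25 at [ 374.8 -103.4  371.3] 89.67 F [ 0.7 -0.6 -0.1] gap 37.9
[0,0,-0.001,0.61,0.6,0.21,0.2]
[0,0,-0.001,0.61,0.6,0.21,0.2]
[0,0,-0.001,0.61,0.6,0.22,0.2]
[0,0,-0.001,0.62,0.6,0.21,0.2]
[0,0,-0.002,0.61,0.59,0.22,0.2]
[0,0,-0.001,0.61,0.6,0.21,0.2]
-- (519, 43, 320, 90)
[0,0,-0,0,0,0.73,0.2]
[0,0,-0,0,0,0.72,0.2]
-- (519, 43, 262, 90)
```

step_arm([
  [[0,0,0,0.61,0.6,0.21,0.2],[0,0,0,0.61,0.6,0.21,0.2],[0,0,0,0.61,0.6,0.21,0.2],[0,0,0,0.61,0.6,0.21,0.2],[0,0,-0.004,0.61,0.6,0.21,0.2]],
])

```text
clock: 21.75
eef_pos: [496.4, 23.2, 325.9]
eef_rot: [-3.141, -0.0, 1.573]
wrist_force: [-0.3, 0.0, -0.1]
finger_gap: 37.7
finger_force: 0.0
```

step_arm([
  [[0,0,-0.004,0.61,0.6,0.21,0.2],[0,0,0,0,0,0.7,0.2],[0,0,0,0,0,0.7,0.2],[0,0,0,0,0,0,0.2],[0,0,0,0,0,0,0.2]],
])

```text
clock: 22.25
eef_pos: [519.6, 46.2, 262.7]
eef_rot: [-3.141, -0.0, 1.576]
wrist_force: [0.6, -0.4, 0.6]
finger_gap: 37.7
finger_force: 0.0
```

```bash
python3 - <<'E'
from h import *
plan([(519,43,249,90)],f=0.2)
E
```

```text
clk 22.25 at [519.6  46.2 262.7] 90.28 F [ 0.6 -0.4  0.6] gap 37.7
[0,0,0.006,-0.08,-0.02,0.34,0.2]
-- (519, 43, 249, 90)
```

step_arm([
  [[0,0,0.006,0,-0.02,0.25,0.2],[0,0,0,0,0,0.09,0.5],[0,0,0,0,0,0,1],[0,0,0,0,0,0,1],[0,0,0,0,0,0,1]],
], newtons=20)

```text
clock: 22.75
eef_pos: [518.8, 45.7, 249.2]
eef_rot: [3.141, -0.0, 1.571]
wrist_force: [0.4, 0.2, -0.2]
finger_gap: 20.1
finger_force: 20.0
```

step_arm([
  [[0,0,0,0,0,0,1],[0,0,0,0,0,-0.1,1],[0,0,0,0,0.07,0,1],[0,0,0,0,0.07,0,1],[0,0,0,0,0,0,1]],
])

```text
clock: 23.25
eef_pos: [524.7, 45.8, 252.9]
eef_rot: [3.141, 0.0, 1.571]
wrist_force: [0.5, -0.1, 0.3]
finger_gap: 20.0
finger_force: 20.0
```

step_arm([
  [[0,0,0,0,0,0.05,1],[0,0,0,0,0,0.05,1],[0,0,0,0,0,0,1]],
])

```text
clock: 23.55
eef_pos: [524.4, 45.8, 249.1]
eef_rot: [3.141, 0.0, 1.571]
wrist_force: [-0.6, 0.0, 3.7]
finger_gap: 19.8
finger_force: 20.0
```

Release, lift, and do the same for the other one (445 → 449.5; -75 mm in x).

step_arm([
  [[0,0,0,0,0,0,0.3],[0,0,0,0,0,0,0.25],[0,0,0,0,0,0,0.25],[0,0,0,0,0,-0.8,0.25],[0,0,0,0,-0.4,-0.2,0.25]],
])

```text
clock: 24.05
eef_pos: [509.3, 45.7, 291.1]
eef_rot: [3.138, -0.0, 1.571]
wrist_force: [0.9, -0.3, 0.6]
finger_gap: 35.0
finger_force: 0.0
```

step_arm([
  [[0,0,0,0,-0.8,0,0.25],[0,0,0,0,-0.78,0,0.25],[0,0,0,0,0,0.4,0.25],[0,0,0,0,0,0.2,0.25],[0,0,0,0,0,0,0.25]],
])

```text
clock: 24.55
eef_pos: [445.2, 45.7, 264.1]
eef_rot: [-3.14, 0.0, 1.571]
wrist_force: [0.3, -0.1, -0.7]
finger_gap: 35.0
finger_force: 0.0
```

```bash
python3 - <<'E'
from h import *
plan([(445,45.8,247,90)],f=0.2)
E
```

```text
clk 24.55 at [445.2  45.7 264.1] 89.99 F [ 0.3 -0.1 -0.7] gap 35.0
[0,0,-0,0,-0.01,0.43,0.2]
-- (445, 45.8, 247, 90)
```

step_arm([
  [[0,0,0,0,0,0.25,0.25],[0,0,0,0,0,0.15,0.5],[0,0,0,0,0,0,1],[0,0,0,0,0,0,1],[0,0,0,0,0,0,1]],
])

```text
clock: 25.05
eef_pos: [445.2, 45.8, 249.1]
eef_rot: [3.141, 0.0, 1.571]
wrist_force: [0.0, -0.7, -0.5]
finger_gap: 19.7
finger_force: 20.0
```

step_arm([
  [[0,0,0,0,0,0,1],[0,0,0,0,0,-0.1,1],[0,0,0,0,0.06,0,1],[0,0,0,0,0.05,0,1],[0,0,0,0,0,0,1]],
])

```text
clock: 25.55
eef_pos: [449.8, 45.7, 252.9]
eef_rot: [3.141, 0.0, 1.571]
wrist_force: [-0.5, 0.2, -0.6]
finger_gap: 19.5
finger_force: 20.0
```

step_arm([
  [[0,0,0,0,0,0.05,1],[0,0,0,0,0,0.05,1],[0,0,0,0,0,0,1]],
])

```text
clock: 25.85
eef_pos: [449.4, 45.7, 248.5]
eef_rot: [-3.141, 0.0, 1.571]
wrist_force: [0.0, 0.1, 0.1]
finger_gap: 19.6
finger_force: 20.0
```

step_arm([
  [[0,0,0,0,0,0,0.3],[0,0,0,0,0,0,0.25],[0,0,0,0,0,0,0.25],[0,0,0,0,0,-0.9,0.25],[0,0,0,0,0,-1,0.25]],
])

```text
clock: 26.35
eef_pos: [449.3, 45.7, 325.1]
eef_rot: [-3.139, 0.0, 1.571]
wrist_force: [0.1, 0.1, 0.8]
finger_gap: 35.2
finger_force: 0.0
```

step_arm([
  [[0,0,0,-0.8,0,-0.7,0.25],[0,0,0,-1,0,-0.5,0.25],[0,0,0,-1,0,-0.5,0.25],[0,0,0,-1,0,0,0.25],[0,0,0,0,0,0,0.25]],
])

```text
clock: 26.85
eef_pos: [449.2, -109.5, 393.4]
eef_rot: [3.14, 0.001, 1.567]
wrist_force: [-0.4, 0.2, -0.2]
finger_gap: 35.2
finger_force: 0.0
```

```bash
python3 - <<'E'
from h import *
plan([])
c=grab('top');w=cloud(c);f=c['frame']
g=f[:,252:262,1].astype(float).mean(1);z=np.nanmedian(w[:,252:262,2],1);x=np.nanmedian(w[:,252:262,0],1)
for r in list(range(201,211))+list(range(219,229)):print(r,g[r].round(0),z[r].round(0),x[r].round(1))
for zz in((30,48),(48,75)):
    for o in blobs(c,w,f,*zz,(400,570,-70,140),amin=15):print(zz,*o)
m=(w[...,2]>265)&(w[...,1]>290)&(w[...,1]<350)&(w[...,0]>435)&(w[...,0]<525)
vv,uu=np.nonzero(m);print('bar',w[m].mean(0),uu.min(),uu.max(),vv.min(),vv.max(),len(uu))
for u in range(172,190):print(u,np.round(np.nanmedian(w[208:224,u],0),1)[1:],f[208:224,u].mean(0).round(0))
E
```

```text
clk 26.85 at [ 449.2 -109.5  393.4] 89.78 F [-0.4  0.2 -0.2] gap 35.2
201 178.0 -0.0 536.9
202 118.0 59.0 530.4
203 75.0 58.0 526.4
204 74.0 65.0 522.2
205 76.0 62.0 518.3
206 78.0 60.0 514.3
207 90.0 3.0 511.7
208 113.0 3.0 507.6
209 116.0 2.0 503.3
210 126.0 0.0 499.4
219 175.0 1.0 462.0
220 130.0 -2.0 457.9
221 89.0 58.0 453.9
222 75.0 62.0 449.9
223 74.0 57.0 445.9
224 77.0 60.0 441.9
225 93.0 58.0 437.9
226 117.0 -3.0 432.9
227 118.0 3.0 428.9
228 120.0 2.0 424.8
(30, 48) 483.9 -3.7 483.3 -5.2 52.8 16.3 178.3 39.5 53 268.0 213.0
(30, 48) 483.8 84.8 483.3 84.4 48.8 16.3 178.2 38.5 60 246.0 214.0
(48, 75) 520.1 39.7 520.2 38.6 113.0 20.2 90.7 60.4 131 257.0 205.0
(48, 75) 445.7 38.1 445.9 40.2 112.7 16.0 89.1 59.3 135 258.0 223.0
bar [479.6512041  327.72037778 283.48302786] 174 176 203 228 76
172 [348.1 233.5] [185. 184. 167.]
173 [344.5 233.5] [176. 174. 159.]
174 [331.3 283.9] [128. 123. 114.]
175 [327.4 285.2] [106. 102.  96.]
176 [324.6 281.5] [91. 89. 82.]
177 [330. 234.] [84. 84. 77.]
178 [326.4 232.5] [103. 103.  94.]
179 [322.5 233.2] [147. 146. 133.]
180 [319.  232.8] [166. 165. 150.]
181 [315.2 233.5] [197. 194. 176.]
182 [308.7 249.8] [234. 232. 212.]
183 [305.6 247.3] [205. 197. 177.]
184 [302.3 244.6] [194. 185. 166.]
185 [299.7 238.5] [197. 188. 169.]
186 [296.6 235.8] [198. 188. 169.]
187 [294.2 229.5] [196. 187. 168.]
188 [290.8 226.1] [196. 187. 168.]
189 [288.4 218.8] [195. 187. 168.]
```

Layer 3 now sits over the first pair (520 and 446, the same pixel rows as the originals). The bar fits the shut-door geometry at about (483, 331, 281) in the robot frame, so I go above it.

```bash
python3 - <<'E'
from h import *
plan([(470,100,510,135),(483,331,510,180)],f=0.25)
E
```

```text
clk 26.9 at [ 449.3 -107.8  393. ] 89.81 F [ 0.6  1.  -0.3] gap 35.2
[0,0,-0.143,0.74,0.07,-0.42,0.25]
[0,0,-0.144,0.73,0.15,-0.42,0.25]
[0,0,-0.143,0.71,0.24,-0.42,0.25]
[0,0,-0.144,0.68,0.31,-0.42,0.25]
[0,0,-0.143,0.64,0.39,-0.42,0.25]
[0,0,-0.144,0.59,0.46,-0.41,0.25]
[0,0,-0.143,0.53,0.52,-0.42,0.25]
-- (470, 100, 510, 135)
[0,0,-0.143,0.55,0.62,0,0.25]
[0,0,-0.143,0.48,0.67,0,0.25]
[0,0,-0.143,0.4,0.72,0,0.25]
[0,0,-0.143,0.31,0.76,0,0.25]
[0,0,-0.143,0.23,0.79,0,0.25]
[0,0,-0.143,0.14,0.82,0,0.25]
[0,0,-0.142,0.04,0.83,0,0.25]
-- (483, 331, 510, 180)
```

step_arm([
  [[0,0,-0.143,0.74,0.07,-0.42,0.25],[0,0,-0.143,0.73,0.15,-0.42,0.25],[0,0,-0.143,0.71,0.24,-0.42,0.25],[0,0,-0.143,0.68,0.31,-0.42,0.25],[0,0,-0.143,0.64,0.39,-0.42,0.25]],
])

```text
clock: 27.4
eef_pos: [463.3, 44.8, 477.4]
eef_rot: [-3.141, -0.0, 2.138]
wrist_force: [-0.4, 0.5, -0.2]
finger_gap: 35.2
finger_force: 0.0
```

step_arm([
  [[0,0,-0.143,0.59,0.46,-0.42,0.3],[0,0,-0.143,0.53,0.52,-0.42,0.3],[0,0,-0.143,0.55,0.62,0,0.3],[0,0,-0.143,0.48,0.67,0,0.35],[0,0,-0.143,0.4,0.72,0,0.35]],
])

```text
clock: 27.9
eef_pos: [474.3, 203.1, 510.4]
eef_rot: [-3.142, -0.0, 2.7]
wrist_force: [0.4, -0.9, -0.3]
finger_gap: 30.7
finger_force: 0.0
```

step_arm([
  [[0,0,-0.143,0.31,0.76,0,0.35],[0,0,-0.143,0.23,0.79,0,0.35],[0,0,-0.143,0.14,0.82,0,0.35],[0,0,-0.143,0.04,0.83,0,0.35],[0,0,0,0,0,0,0.35]],
])

```text
clock: 28.4
eef_pos: [481.5, 336.7, 509.2]
eef_rot: [-3.141, -0.002, -3.132]
wrist_force: [-0.3, -1.2, -0.3]
finger_gap: 30.7
finger_force: 0.0
```

```bash
python3 - <<'E'
from h import *
plan([(483,331,460,180)],f=0.35,speed=18)
c=grab('scene');cv2.imwrite('pics/s3.png',cv2.resize(cv2.cvtColor(c['frame'][60:270,90:350],cv2.COLOR_RGB2BGR),None,fx=2.8,fy=2.8,interpolation=cv2.INTER_CUBIC))
E
```

```text
clk 28.4 at [481.5 336.7 509.2] 180.53 F [-0.3 -1.2 -0.3] gap 30.7
[0,0,0.004,-0.01,-0.05,0.41,0.35]
[0,0,0.004,-0.01,-0.05,0.41,0.35]
[0,0,0.004,-0.02,-0.04,0.41,0.35]
-- (483, 331, 460, 180)
```

View pics/s3.png

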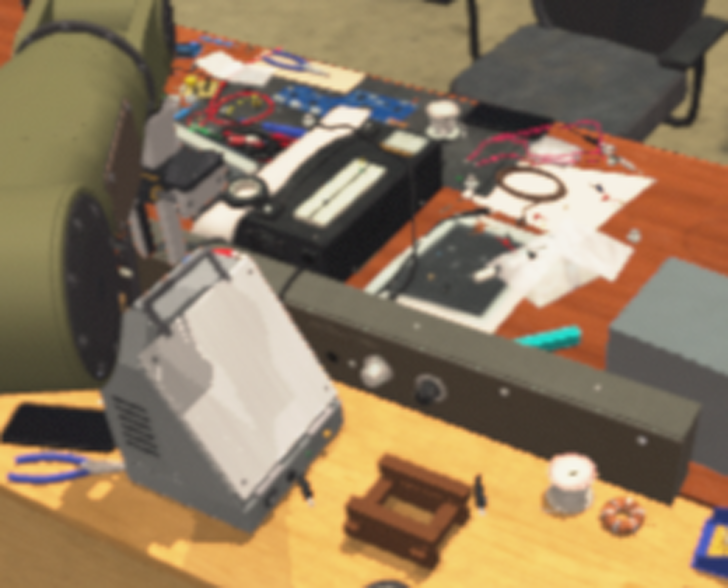

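The crib at (410,510) looks square. The gripper is above and beyond the bar at (190,290), so I descend with the y correction and close.

step_arm([
  [[0,0,0.004,0,-0.06,0,0.35],[0,0,0.004,0,-0.05,0.2,0.35],[0,0,0.004,0,0,0.4,0.35],[0,0,0,0,0,0.4,0.35],[0,0,0,0,0,0.2,0.35]],
], newtons=15)

```text
clock: 28.95
eef_pos: [482.7, 327.4, 461.0]
eef_rot: [-3.141, -0.001, 3.132]
wrist_force: [0.1, -0.6, 0.1]
finger_gap: 30.2
finger_force: 0.0
```

step_arm([
  [[0,0,0,0,0,0,0.5],[0,0,0,0,0,0,0.7],[0,0,0,0,0,0,1],[0,0,0,0,0,0,1],[0,0,0,0,0,0,1]],
])

```text
clock: 29.45
eef_pos: [482.6, 328.5, 463.6]
eef_rot: [3.14, 0.002, 3.134]
wrist_force: [-0.4, 3.9, 5.7]
finger_gap: 9.5
finger_force: 15.0
```

```bash
python3 - <<'E'
import numpy as np
a=np.radians(np.r_[np.arange(59.1,169.1,2.5),169.1,171.1,173.1,174.6,176.1,177.1,178.1,179.1])
p=257*np.c_[np.cos(a),np.sin(a)];d=np.diff(p,axis=0)/40
print(len(d),p[::5].round(0).tolist())
for i,r in enumerate(d):print('[%.2f,%.2f]'%(r[0],-r[1]),end='\n' if i%5==4 else ' ')
E
```

```text
51 [[132.0, 221.0], [81.0, 244.0], [26.0, 256.0], [-30.0, 255.0], [-84.0, 243.0], [-135.0, 219.0], [-179.0, 185.0], [-215.0, 141.0], [-240.0, 92.0], [-254.0, 40.0], [-257.0, 9.0]]
[-0.24,-0.14] [-0.25,-0.13] [-0.25,-0.12] [-0.26,-0.11] [-0.26,-0.09]
[-0.27,-0.08] [-0.27,-0.07] [-0.27,-0.06] [-0.28,-0.05] [-0.28,-0.03]
[-0.28,-0.02] [-0.28,-0.01] [-0.28,0.00] [-0.28,0.01] [-0.28,0.03]
[-0.28,0.04] [-0.28,0.05] [-0.27,0.06] [-0.27,0.07] [-0.27,0.09]
[-0.26,0.10] [-0.26,0.11] [-0.25,0.12] [-0.25,0.13] [-0.24,0.14]
[-0.24,0.15] [-0.23,0.16] [-0.22,0.17] [-0.21,0.18] [-0.21,0.19]
[-0.20,0.20] [-0.19,0.21] [-0.18,0.22] [-0.17,0.22] [-0.16,0.23]
[-0.15,0.24] [-0.14,0.24] [-0.13,0.25] [-0.12,0.25] [-0.11,0.26]
[-0.09,0.26] [-0.08,0.27] [-0.07,0.27] [-0.06,0.27] [-0.04,0.22]
[-0.03,0.22] [-0.02,0.17] [-0.01,0.17] [-0.01,0.11] [-0.00,0.11]
[-0.00,0.11]
```

step_arm([
  [[0,0,0.002,0,-0.24,-0.14,1],[0,0,0.002,0,-0.25,-0.13,1],[0,0,0.002,0,-0.25,-0.12,1],[0,0,0.002,0,-0.26,-0.11,1],[0,0,0.002,0,-0.26,-0.09,1]],
])

```text
clock: 29.95
eef_pos: [482.1, 277.8, 487.2]
eef_rot: [3.14, 0.002, 3.126]
wrist_force: [3.1, 5.3, 3.4]
finger_gap: 9.5
finger_force: 15.0
```

```bash
python3 - <<'E'
from h import *
plan([])
E
```

```text
clk 29.95 at [482.1 277.8 487.2] 179.11 F [3.1 5.3 3.4] gap 9.5
```

step_arm([
  [[0,0,-0.004,0,-0.27,-0.08,1],[0,0,-0.004,0,-0.27,-0.07,1],[0,0,-0.004,0,-0.27,-0.06,1],[0,0,-0.004,0,-0.28,-0.05,1],[0,0,0,0,-0.28,-0.03,1]],
])

```text
clock: 30.45
eef_pos: [481.5, 222.4, 498.2]
eef_rot: [3.141, 0.001, 3.139]
wrist_force: [3.7, 2.7, 4.6]
finger_gap: 9.7
finger_force: 15.0
```

step_arm([
  [[0,0,0,0,-0.28,-0.02,1],[0,0,0,0,-0.28,-0.01,1],[0,0,0,0,-0.28,0,1],[0,0,0,0,-0.28,0.01,1],[0,0,0,0,-0.28,0.03,1]],
])

```text
clock: 30.95
eef_pos: [481.4, 166.2, 496.9]
eef_rot: [-3.141, -0.001, 3.138]
wrist_force: [1.5, 1.6, 1.9]
finger_gap: 9.4
finger_force: 15.0
```

```bash
python3 - <<'E'
from h import *
plan([])
E
```

```text
clk 30.95 at [481.4 166.2 496.9] 179.81 F [1.5 1.6 1.9] gap 9.4
```

step_arm([
  [[0,0,0,0,-0.28,0.04,1],[0,0,0,0,-0.28,0.05,1],[0,0,0,0,-0.27,0.06,1],[0,0,0,0,-0.27,0.07,1],[0,0,0,0,-0.27,0.09,1]],
])

```text
clock: 31.45
eef_pos: [481.2, 111.5, 484.5]
eef_rot: [-3.141, -0.001, 3.138]
wrist_force: [-0.9, 1.2, 0.8]
finger_gap: 9.6
finger_force: 15.0
```

step_arm([
  [[0,0,0,0,-0.26,0.1,1],[0,0,0,0,-0.26,0.11,1],[0,0,0,0,-0.25,0.12,1],[0,0,0,0,-0.25,0.13,1],[0,0,0,0,-0.24,0.14,1]],
])

```text
clock: 31.95
eef_pos: [481.1, 61.1, 460.4]
eef_rot: [-3.142, -0.0, 3.138]
wrist_force: [-1.0, 1.0, -0.1]
finger_gap: 9.4
finger_force: 15.0
```

step_arm([
  [[0,0,0,0,-0.24,0.15,1],[0,0,0,0,-0.23,0.16,1],[0,0,0,0,-0.22,0.17,1],[0,0,0,0,-0.21,0.18,1],[0,0,0,0,-0.21,0.19,1]],
])

```text
clock: 32.45
eef_pos: [480.9, 16.9, 426.2]
eef_rot: [3.142, 0.0, 3.138]
wrist_force: [1.6, 2.1, -2.6]
finger_gap: 9.8
finger_force: 15.0
```

```bash
python3 - <<'E'
from h import *
plan([])
E
```

```text
clk 32.45 at [480.9  16.9 426.2] 179.82 F [ 1.6  2.1 -2.6] gap 9.8
```

step_arm([
  [[0,0,0,0,-0.2,0.2,1],[0,0,0,0,-0.19,0.21,1],[0,0,0,0,-0.18,0.22,1],[0,0,0,0,-0.17,0.22,1],[0,0,0,0,-0.16,0.23,1]],
])

```text
clock: 32.95
eef_pos: [480.8, -18.9, 382.9]
eef_rot: [3.141, 0.0, 3.138]
wrist_force: [3.2, 5.9, -4.3]
finger_gap: 9.3
finger_force: 15.0
```

step_arm([
  [[0,0,0,0,-0.15,0.24,1],[0,0,0,0,-0.14,0.24,1],[0,0,0,0,-0.13,0.25,1],[0,0,0,0,-0.12,0.25,1],[0,0,0,0,-0.11,0.26,1]],
])

```text
clock: 33.45
eef_pos: [480.8, -44.2, 333.0]
eef_rot: [3.139, 0.0, 3.138]
wrist_force: [4.8, 15.4, -5.8]
finger_gap: 9.0
finger_force: 15.0
```

step_arm([
  [[0,0,0,0,-0.09,0.26,1],[0,0,0,0,-0.08,0.26,1],[0,0,0,0,-0.07,0.27,1],[0,0,0,0,-0.06,0.27,1],[0,0,0,0,-0.04,0.22,1]],
])

```text
clock: 33.95
eef_pos: [480.7, -57.2, 281.7]
eef_rot: [3.138, 0.0, 3.138]
wrist_force: [4.7, 21.9, -3.3]
finger_gap: 9.3
finger_force: 15.0
```

```bash
python3 - <<'E'
from h import *
plan([])
E
```

```text
clk 33.95 at [480.7 -57.2 281.7] 179.81 F [ 4.7 21.9 -3.3] gap 9.3
```

step_arm([
  [[0,0,0,0,0.04,0.2,1],[0,0,0,0,0.02,0.17,1],[0,0,0,0,0.01,0.15,1],[0,0,0,0,0,0.11,1],[0,0,0,0,0,0.09,1]],
])

```text
clock: 34.45
eef_pos: [480.7, -57.3, 253.9]
eef_rot: [-3.137, 0.001, 3.139]
wrist_force: [-1.2, -23.0, 0.3]
finger_gap: 9.2
finger_force: 15.0
```

step_arm([
  [[0,0,0,0,0,0.06,1],[0,0,0,0,0,0.04,1],[0,0,0,0,0,0,1]],
])

```text
clock: 34.75
eef_pos: [480.9, -57.4, 250.6]
eef_rot: [-3.137, 0.001, 3.139]
wrist_force: [-1.8, -22.7, 4.3]
finger_gap: 9.6
finger_force: 15.0
```

step_arm([
  [[0,0,0,0,-0.035,0,1],[0,0,0,0,0,0.04,1],[0,0,0,0,0,0.03,1],[0,0,0,0,0,0,1]],
])

```text
clock: 35.15
eef_pos: [481.4, -57.9, 248.8]
eef_rot: [-3.138, 0.004, 3.139]
wrist_force: [-0.1, -9.6, 16.1]
finger_gap: 9.4
finger_force: 15.0
```

```bash
python3 - <<'E'
from h import *
for n in('top','scene'):
    c=grab(n);w=cloud(c)
    m=(w[...,2]>40)&(w[...,2]<90)&(w[...,0]>390)&(w[...,0]<575)&(w[...,1]>-20)&(w[...,1]<185)
    P=w[m]
    for _ in range(4):
        k=P.mean(0);q=np.linalg.svd(P-k,full_matrices=False)[2][2];P=P[abs((P-k)@q)<4]
    print(n,len(P),k.round(1),(q*np.sign(q[2])).round(3))
    if n=='scene':cv2.imwrite('pics/s4.png',cv2.resize(cv2.cvtColor(c['frame'][100:300,90:350],cv2.COLOR_RGB2BGR),None,fx=2.9,fy=2.9,interpolation=cv2.INTER_CUBIC))
plan([])
E
```

```text
top 1051 [484.9  96.1  68.1] [-0.003  0.005  1.   ]
scene 1429 [463.9  76.   68.6] [-0.012 -0.013  1.   ]
clk 35.25 at [481.3 -57.9 248.8] 179.83 F [ -0.5 -10.   15. ] gap 9.2
```

View pics/s4.png

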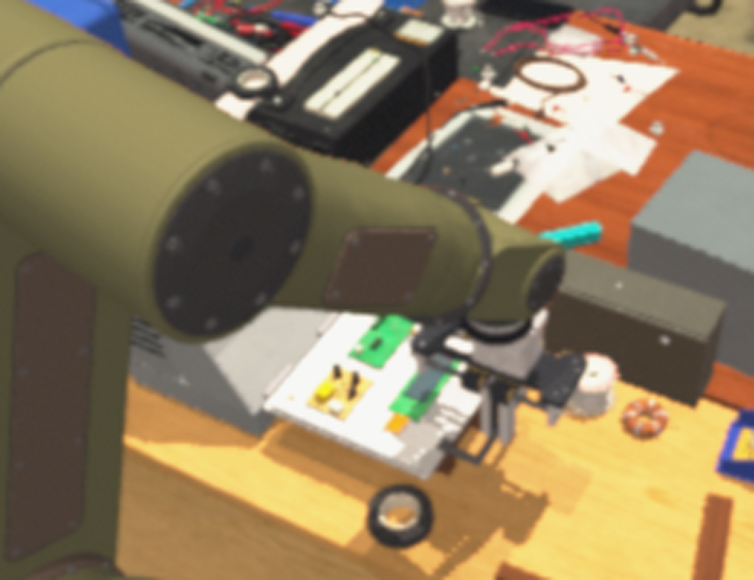

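The door lies level on the crib (plane normal within 1° of vertical, 16 N contact). I ease off, release and withdraw straight up.

step_arm([
  [[0,0,0,0,-0.01,-0.03,1],[0,0,0,0,0,0,0.6],[0,0,0,0,0,0,0.55],[0,0,0,0,0,0,0.55],[0,0,0,0,0,-0.2,0.55]],
])

```text
clock: 35.75
eef_pos: [480.4, -57.0, 255.8]
eef_rot: [3.141, -0.002, 3.139]
wrist_force: [-0.1, 0.1, -0.2]
finger_gap: 21.5
finger_force: 0.0
```

step_arm([
  [[0,0,0,0,0,-0.4,0.55],[0,0,0,0,0,-0.8,0.55],[0,0,0,0,0,-1,0.55],[0,0,0,0,0,-1,0.55],[0,0,0,0.3,-1,-0.5,0.55]],
])

```text
clock: 36.25
eef_pos: [468.9, -95.1, 408.4]
eef_rot: [-3.141, 0.004, -3.14]
wrist_force: [0.4, -0.3, -0.7]
finger_gap: 21.3
finger_force: 0.0
```

step_arm([
  [[0,0,0,0.5,-1,0,0.55],[0,0,0,0.5,-1,0,0.55],[0,0,0,0.5,-1,0,0.55],[0,0,0,0.5,-1,0,0.55],[0,0,0,0,0,0,0.55]],
])

```text
clock: 36.75
eef_pos: [386.0, -259.9, 405.0]
eef_rot: [-3.141, -0.0, 3.134]
wrist_force: [0.5, 0.3, 0.4]
finger_gap: 21.0
finger_force: 0.0
```

```bash
python3 - <<'E'
from h import *
for n in('top','scene'):
    c=grab(n);w=cloud(c)
    m=(w[...,2]>40)&(w[...,2]<90)&(w[...,0]>390)&(w[...,0]<575)&(w[...,1]>-20)&(w[...,1]<185)
    P=w[m]
    for _ in range(4):
        k=P.mean(0);q=np.linalg.svd(P-k,full_matrices=False)[2][2];P=P[abs((P-k)@q)<4]
    print(n,len(P),k.round(1),(q*np.sign(q[2])).round(3))
    if n=='scene':cv2.imwrite('pics/s5.png',cv2.resize(cv2.cvtColor(c['frame'][180:350,150:430],cv2.COLOR_RGB2BGR),None,fx=2.8,fy=2.8,interpolation=cv2.INTER_CUBIC))
plan([])
E
```

```text
top 1203 [479.2  81.4  68.1] [-0.004 -0.004  1.   ]
scene 1119 [455.1  45.7  67.9] [-0.007 -0.023  1.   ]
clk 36.85 at [ 387.6 -257.2  404.8] 179.7 F [-1.1 -0.   0.2] gap 21.1
```

View pics/s5.png

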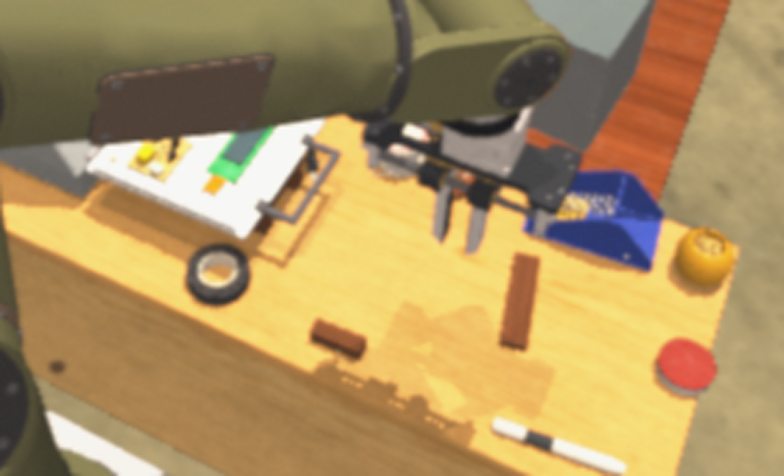

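The door rests level on the crib (bar at about (305,190)). The strip at (520,300), block at (338,338), tape, pen and tin are where they were, and the arm is clear.

```bash
python3 -c "
from cell import workorder
print(workorder.sign_off())"
```

```text
the job is handed in; nothing more can be done
None
```

The job is handed in at about 37 s of the 72 s allowed: the crib is built crosswise, its top pair lies straight above the first pair, and the door rests level on it with the arm clear; the door, about 3° ajar at the start, was found fully shut before I swung it down, and I don't know whether the arm brushed it.

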